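Sort the mixed test specimens back into their racks

TASK

Sort the five loose steel test specimens on the grey mat into the three blue racks: lay each round tensile bar lengthwise in a V groove of its own with a head on each rail, lay the two square notched bars flat in the bay tray, one in each bay, and stand the compression cylinder upright in either round well of the well block. Leave the caliper and the bottle where they are.

Things in the scene. Friction and masses are not known exactly. Their poses are not given: they have to be found in the camera images.
- tensile_1: Bright steel round tensile bar lying down, dumb-bell shaped, 125 g: 100 mm long, two heads 18 mm in diameter, 24 mm long, and a slimmer middle 12 mm in diameter, 44 mm long (grip it there; 4 mm tapers). Origin at its centre, 9 mm above what it lies on; x runs along it, either way round; it may roll about x. One of two alike. At first on a 2 mm thick grey mat (top at z = 2 mm), turned anyhow.
- tensile_2: Bright steel round tensile bar lying down, dumb-bell shaped, 125 g: 100 mm long, two heads 18 mm in diameter, 24 mm long, and a slimmer middle 12 mm in diameter, 44 mm long (grip it there; 4 mm tapers). Origin at its centre, 9 mm above what it lies on; x runs along it, either way round; it may roll about x. One of two alike. At first on a 2 mm thick grey mat (top at z = 2 mm), turned anyhow.
- charpy_1: Bright steel notched impact bar lying flat, 43 g: square bar 55 mm long, 10 x 10 mm section, a 2 mm wide and deep slot across the middle of its upper side. Origin at its centre, 5 mm above what it lies on; x runs along the bar. One of two alike. At first on a 2 mm thick grey mat (top at z = 2 mm), turned anyhow.
- charpy_2: Bright steel notched impact bar lying flat, 43 g: square bar 55 mm long, 10 x 10 mm section, a 2 mm wide and deep slot across the middle of its upper side. Origin at its centre, 5 mm above what it lies on; x runs along the bar. One of two alike. At first on a 2 mm thick grey mat (top at z = 2 mm), turned anyhow.
- compression: Bright steel solid compression cylinder standing upright, 154 g: 25 mm in diameter, 40 mm tall. Origin at its centre, 20 mm above what it stands on; z is its axis. In a well its lowest 8 mm are sunk, so grip it higher than that. At first on a 2 mm thick grey mat (top at z = 2 mm), turned anyhow.
- v_rack: Blue rack for the tensile bars, fixed. Base 100 x 158 mm, 6 thick; notched rails along y at x = -38 and 38 mm, 10 thick, top at z = 32 mm, 66 mm free between them. Origin: centre of underside. V grooves along x at y = -35 and 35 mm: 45 degree sides, 40 mm wide on top, bottom at z = 12 mm. A seated bar is parallel to x, centred at x = 0, axis at z = 24.7 mm. The 3 racks swap places between starts.
- bay_tray: Blue low tray with two rectangular bays for the notched bars, fixed: 100 x 152 mm, floor 5 mm thick, rim and middle divider 4 mm thick, tops at z = 12 mm. Origin: centre of underside, z up. Bays are 92 mm along x by 70 mm along y, centred at y = -37 and 37 mm. A bar lying flat in a bay has its centre at z = 10 mm.
- well_block: Blue flat block with two round wells for the compression cylinder, fixed: 90 x 150 mm, 14 mm thick. Origin: centre of underside, z up. Wells 40 mm in diameter, 8 mm deep (floor at z = 6 mm), centred at x = 0, y = -36 and 36 mm. The cylinder standing in one has its centre at z = 26 mm.
- caliper: Bystander: steel and black digital caliper lying loose on the bench at the +y edge of the work, 235 mm long roughly along x, jaws to -y, 12 mm high. Origin under the middle of its beam. Leave it alone.
- bottle: Bystander: white plastic bottle with black cap, 56 mm in diameter, 140 mm tall, standing loose at the -y edge of the work. Origin at the centre of its underside. Leave it alone.

How it is judged (in metres and radians):
At the end, for the whole second after the job is handed in: One tensile bar in each V groove (centre within 15 mm along, 8 mm across, 4 mm in height, 0.12 rad), one notched bar flat in each bay (height within 3 mm), the cylinder upright (0.12 rad) on the floor (within 3 mm) of a well, within 12 mm of its centre; all at rest (under 0.02 m/s) (((x of tensile_1 in the frame of v_rack between -0.015 and 0.015 m and y of tensile_1 in the frame of v_rack between 0.027 and 0.043 m and z of tensile_1 in the frame of v_rack between 0.0205 and 0.0285 m and angle between the x axis of each of tensile_1, tensile_2 and the x axis of v_rack, either way round below 0.12 rad and x of tensile_2 in the frame of v_rack between -0.015 and 0.015 m and y of tensile_2 in the frame of v_rack between -0.043 and -0.027 m and z of tensile_2 in the frame of v_rack between 0.0205 and 0.0285 m) or (x of tensile_1 in the frame of v_rack between -0.015 and 0.015 m and y of tensile_1 in the frame of v_rack between -0.043 and -0.027 m and z of tensile_1 in the frame of v_rack between 0.0205 and 0.0285 m and angle between the x axis of each of tensile_1, tensile_2 and the x axis of v_rack, either way round below 0.12 rad and x of tensile_2 in the frame of v_rack between -0.015 and 0.015 m and y of tensile_2 in the frame of v_rack between 0.027 and 0.043 m and z of tensile_2 in the frame of v_rack between 0.0205 and 0.0285 m)) and ((x of charpy_1 in the frame of bay_tray between -0.044 and 0.044 m and y of charpy_1 in the frame of bay_tray between 0.004 and 0.07 m and z of charpy_1 in the frame of bay_tray between 0.007 and 0.013 m and x of charpy_2 in the frame of bay_tray between -0.044 and 0.044 m and y of charpy_2 in the frame of bay_tray between -0.07 and -0.004 m and z of charpy_2 in the frame of bay_tray between 0.007 and 0.013 m) or (x of charpy_1 in the frame of bay_tray between -0.044 and 0.044 m and y of charpy_1 in the frame of bay_tray between -0.07 and -0.004 m and z of charpy_1 in the frame of bay_tray between 0.007 and 0.013 m and x of charpy_2 in the frame of bay_tray between -0.044 and 0.044 m and y of charpy_2 in the frame of bay_tray between 0.004 and 0.07 m and z of charpy_2 in the frame of bay_tray between 0.007 and 0.013 m)) and ((x of compression in the frame of well_block between -0.012 and 0.012 m and y of compression in the frame of well_block between 0.024 and 0.048 m and z of compression in the frame of well_block between 0.023 and 0.029 m and angle between the z axis of compression and the z axis of well_block, either way round below 0.12 rad) or (x of compression in the frame of well_block between -0.012 and 0.012 m and y of compression in the frame of well_block between -0.048 and -0.024 m and z of compression in the frame of well_block between 0.023 and 0.029 m and angle between the z axis of compression and the z axis of well_block, either way round below 0.12 rad)) and linear speed of each of tensile_1, tensile_2, charpy_1, charpy_2, compression below 0.02 m/s); the robot touches nothing.
It fails at once if the caliper is shifted more than 15 mm (distance of caliper from where it was at the start of the episode above 0.015 m).
It fails at once if the bottle is shifted more than 15 mm or tipped (distance of bottle from where it was at the start of the episode above 0.015 m or angle between bottle's own z axis and vertical above 0.35 rad).
It also fails if it takes over 128 s, if anything falls off the work surface, if the arm or the gripper's body presses on something with over 40 N, if the wrist force passes 120 N, or if a joint passes its speed limit or range.

ROBOT

A 6-joint arm with a two-finger parallel gripper is mounted at the origin on the work surface. World frame = base frame: x ahead of the robot, y to its left, z up, the work surface at z = 0. Lengths are in mm, angles in degrees, forces in N, time in s.
With the tool pointing down it reaches from about 350 to 850 mm from the base axis. Payload 8.1 kg.
Tool frame: the origin (TCP) lies at the very end of the fingers, on their centre line; the grasp point (between the pads) lies 19 mm behind it (r.grip_depth is the distance from the TCP to the grasp point, in mm); z points along the fingers, y is the direction in which the jaws open and shut (so a half turn about z gives the same grasp; the last joint's range is limited). The gripper opens to 85 mm and grips with 20 to 120 N. Pads are 22 mm wide; open, the fingers measure 114 mm over their backs; the gripper's body (76 mm by 85 mm) begins 54 mm behind the grasp point. The pads swing forward as they close: fully open they stand 13 mm farther back than shut.
Start: joints at [-78.633, 7.471, 85.268, -0, 87.261, -4.893], TCP at [168.024, -575.997, 196.192] pointing down, gripper open.
Joint ranges: [-169.43, 169.43], [-51.17, 129.36], [1.28, 143.12], [-76.62, 256.62], [0, 156.53], [-152.29, 152.29]. Speed limits (degrees/s): [136.94, 136.94, 159.86, 180, 180, 180].

INTERFACE

Orientations are given as [roll, pitch, yaw] about the fixed x, y, z axes, in that order (R = Rz(yaw) Ry(pitch) Rx(roll)).
In Python, from bench import status, viewer, hand_in, r gives the robot as it stands.
- The arm moves only by the shell command python3 -m crank 'ROWS' [OPENING] [FORCE]. ROWS is a JSON object of lists of equal length, an entry for each row: "slide": the shift along the tool's x, y, z in m, a list of three; "twist": the turn about the tool's z in rad. A call has 1 to 8 rows; each row shifts and turns the commanded pose from where the row before left it, along the tool's axes as they then stand; what a row does not reach is not made up. A row lasts 1/10 s, in which the tool goes at most 50 mm and 8.59 degrees, less where a joint would pass 70% of its speed; a pose out of reach is approached as far as the arm can. A call with a gripper value outside its range is refused whole. OPENING is the closure, from 0 (fully open) to 1 (shut), set as the call begins (- or left out, the last holds). The fingers move at their own pace and stop on an object; FORCE is the grip in N (left out, the last holds). Time passes only in rows, so rows that do not move let the fingers close. It gives the time, the measured TCP pose, the force and the opening at its end, in the units of the state.
- status.sense(): the state, without advancing time (a new reading comes with each control period).
- viewer.snapshot(name): name is "side" or "top" or "wrist"; returns a dict with "img" (420x560x3 uint8, red, green, blue), "fx", "fy", "cx", "cy" (pixels), "R" (3x3) and "t" (3): a world point X has camera coordinates R X + t; the wrist camera has in their place "hand_eye" (4x4, takes a point from camera to tool coordinates, whose origin is the TCP and whose axes are the flange's). Camera axes: x right, y down, z forward; pixel columns grow to the right and rows downward; lengths in mm; the calibration is good to about 2 mm. A picture is of the moment at which its call begins: read the wrist's pose just before it. There is no depth.
- hand_in(): hands the job in, once; it reports no verdict.
The state is a dict: "time": time; "joint_pos": joint angles; "qd": joint speeds; "joint_efforts": joint torques, N m; "tool_pos": TCP position; "tcp_rot": TCP orientation; "ft_force": force on the tool from outside, world axes, zero at the start; "wrist_torque": the same for the moment, N m; "finger_gap": finger opening in mm.
Only numpy, scipy, OpenCV 4.12 (cv2) and the standard library are available. Lean on these libraries where they do the work, as an engineer would, in place of code of your own. Each camera call takes 0.05 s, during which the arm holds its last target.

## Working session

There is one attempt and no reset: what is moved stays moved. The work goes in short steps, Python scripts to look and compute and a shell command to move; the robot and the scene stay as the last step left them, time stands still between calls to the robot, and variables do not carry over. Pictures are saved under pics/ and viewed, and the job is handed in when it is done.

```bash
ls; mkdir -p pics; python3 - <<'E'
from bench import status, viewer, r
import cv2
print(status.sense())
for n in("top","side"):
    s=viewer.snapshot(n); cv2.imwrite(f"pics/{n}0.png",s["img"][:,:,::-1])
    print({k:v for k,v in s.items() if k!="img"})
E
```

```text
pics
{'time': 0.0, 'joint_pos': array([-7.86315254e+01,  7.51479921e+00,  8.53322580e+01,  9.11194336e-04,
        8.72596758e+01, -4.89340540e+00]), 'qd': array([-0.06931094, -0.01464743,  0.06974119,  0.02083459,  0.06113019,
        0.01136878]), 'joint_efforts': array([ 3.75429427e-04, -5.69391310e+01, -5.00557745e+01,  6.65975861e-06,
        1.43874538e-02,  2.07130952e-06]), 'tool_pos': array([ 167.91736205, -575.37346515,  195.1191499 ]), 'tcp_rot': array([-1.79893734e+02, -1.00113140e-02,  1.62618263e+01]), 'ft_force': array([-0.32042902,  0.65879497,  0.27145697]), 'wrist_torque': array([0.0078835 , 0.01703408, 0.02564869]), 'finger_gap': 85.56371199553844}
{'fx': 444.65377263560947, 'fy': 444.65377263560947, 'cx': 275.9492057251157, 'cy': 209.91400916272022, 'R': array([[ 0.00274367, -0.99982665, -0.01841555],
       [-0.99647851, -0.00119025, -0.08384011],
       [ 0.08380366,  0.01858073, -0.99630904]]), 't': array([   4.08311981,  540.16431978, 1037.28729317])}
{'fx': 432.38309747745103, 'fy': 432.38309747745103, 'cx': 278.1706109707089, 'cy': 211.52252290159382, 'R': array([[-0.79710872, -0.60376423,  0.00929737],
       [-0.41980512,  0.54304137, -0.72723431],
       [ 0.4340292 , -0.5835879 , -0.68632632]]), 't': array([443.23218522, 280.57388906, 778.51992611])}
```

View pics/top0.png

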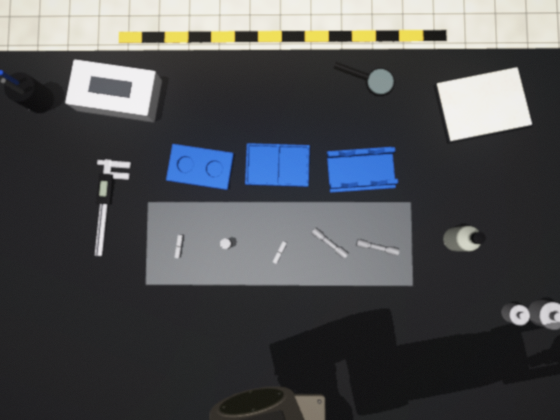

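View pics/side0.png

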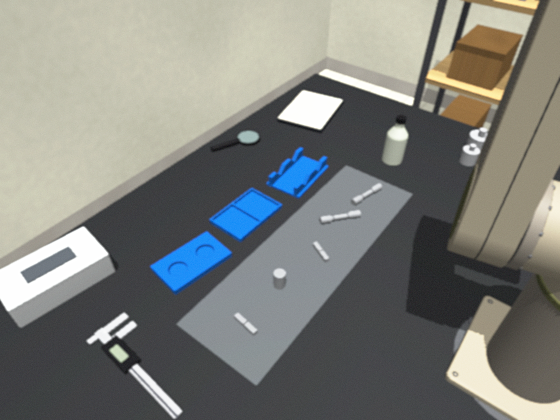

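The top view shows the well block at (200,167), the tray at (278,165) and the V rack at (362,169). The specimens lie at about (179,246), (225,243), (280,252), (330,243) and (378,247).

```bash
cat > h.py <<'E'
import numpy as np, cv2
from bench import status, viewer, r
from scipy.spatial.transform import Rotation as Ro
def cam(s, st=None):
    """returns centre, and Rcw"""
    if "R" in s: R=np.array(s["R"]); t=np.array(s["t"]); return -R.T@t, R.T
    H=np.array(s["hand_eye"]); Rt=Ro.from_euler("xyz",st["tcp_rot"],degrees=True).as_matrix()
    return Rt@H[:3,3]+st["tool_pos"], Rt@H[:3,:3]
def pt(s,uv,z,st=None):
    C,Rw=cam(s,st); uv=np.atleast_2d(np.array(uv,float))
    d=np.c_[(uv[:,0]-s["cx"])/s["fx"],(uv[:,1]-s["cy"])/s["fy"],np.ones(len(uv))]@Rw.T
    return C+d*((z-C[2])/d[:,2])[:,None]
def px(s,X,st=None):
    C,Rw=cam(s,st); c=(np.atleast_2d(X)-C)@Rw
    return np.c_[s["fx"]*c[:,0]/c[:,2]+s["cx"],s["fy"]*c[:,1]/c[:,2]+s["cy"]]
def blobs(mask,amin=30):
    cs,_=cv2.findContours(mask.astype(np.uint8),cv2.RETR_EXTERNAL,cv2.CHAIN_APPROX_NONE)
    return [c for c in cs if cv2.contourArea(c)>=amin]
def fold(a,p=180): return (a+p/2)%p-p/2
def rect(P):
    """min rect of xy points: centre, long, short, angle of the long axis"""
    (c,(w,h),a)=cv2.minAreaRect(P[:,:2].astype(np.float32))
    if h>w: w,h,a=h,w,a+90
    return np.round(c,1),round(w,1),round(h,1),round(fold(a),1)
E
python3 - <<'E'
from h import *
s=viewer.snapshot("top"); im=s["img"].astype(int)
blue=(im[...,2]>im[...,0]+60)
print("blue")
for c in blobs(blue,300):
    for z in (0,12,32): print(z,rect(pt(s,c[:,0],z)))
g=im.min(2)
m=np.zeros(g.shape,bool); m[204:284,150:410]=g[204:284,150:410]>130
for c in blobs(m,8):
    for z in (7,11,42): print(z,rect(pt(s,c[:,0],z)),cv2.contourArea(c),c[:,0].mean(0))
E
```

```text
blue
0 (array([ 642.7, -204.7]), 169.1, 103.9, -85.9)
12 (array([ 640.6, -202.5]), 167.2, 102.8, -85.9)
32 (array([ 637.1, -199. ]), 164.1, 100.8, -85.9)
0 (array([650. , 194.6]), 155.9, 95.1, 81.3)
12 (array([647.8, 192.2]), 154.2, 94.0, 81.3)
32 (array([644.1, 188.4]), 151.3, 92.2, 81.3)
0 (array([654.4,   3.5]), 157.1, 105.0, 88.2)
12 (array([652.1,   3.3]), 155.3, 103.8, 88.2)
32 (array([648.3,   2.9]), 152.4, 101.9, 88.2)
7 (array([461.6,   9.8]), 603.2, 190.3, -89.8) 17677.0 [285.73316708 245.1882793 ]
11 (array([461.5,   9.7]), 601.0, 189.6, -89.8) 17677.0 [285.73316708 245.1882793 ]
42 (array([461.2,   9. ]), 583.5, 184.1, -89.8) 17677.0 [285.73316708 245.1882793 ]
```

```bash
python3 - <<'E'
from h import *
s=viewer.snapshot("top"); im=s["img"].astype(int); g=im.min(2)
print("mat",g[250,200:210], g[243,225])
m=np.zeros(g.shape,bool); m[206:282,152:408]=g[206:282,152:408]>190
for c in blobs(m,8):
    for z in (7,11,42): print(z,rect(pt(s,c[:,0],z)),cv2.contourArea(c),c[:,0].mean(0))
print(np.array(viewer.snapshot("wrist")["hand_eye"]).round(3), {k:v for k,v in viewer.snapshot("wrist").items() if k in("fx","cx","cy")})
cv2.imwrite("pics/w0.png",viewer.snapshot("wrist")["img"][:,:,::-1])
E
```

```text
mat [144 143 143 144 144 145 145 143 143 145] 219
7 (array([427.4,   4.8]), 24.5, 8.5, -23.2) 26.0 [276.13636364 257.5       ]
11 (array([427.5,   4.7]), 24.4, 8.5, -23.2) 26.0 [276.13636364 257.5       ]
42 (array([428.2,   4.2]), 23.7, 8.2, -23.2) 26.0 [276.13636364 257.5       ]
7 (array([ 446.5, -272.4]), 24.1, 5.2, 76.0) 12.0 [392.  249.7]
11 (array([ 446.5, -271.4]), 24.0, 5.2, 76.0) 12.0 [392.  249.7]
42 (array([ 446.7, -264. ]), 23.3, 5.1, 76.0) 12.0 [392.  249.7]
7 (array([439.3, 244.2]), 24.1, 7.9, -7.0) 22.0 [176.81818182 252.04545455]
11 (array([439.4, 243.2]), 24.0, 7.9, -7.0) 22.0 [176.81818182 252.04545455]
42 (array([439.7, 235.8]), 23.3, 7.6, -7.0) 22.0 [176.81818182 252.04545455]
7 (array([453.5,  -8.9]), 23.6, 6.4, -26.5) 20.0 [281.75 246.5 ]
11 (array([453.5,  -8.9]), 23.5, 6.4, -26.5) 20.0 [281.75 246.5 ]
42 (array([453.5,  -9. ]), 22.8, 6.2, -26.5) 20.0 [281.75 246.5 ]
7 (array([460.1, 129.2]), 20.5, 20.3, 45.3) 58.0 [224.54166667 243.41666667]
11 (array([460.1, 128.6]), 20.5, 20.3, 45.3) 58.0 [224.54166667 243.41666667]
42 (array([459.9, 124.5]), 19.9, 19.7, 45.3) 58.0 [224.54166667 243.41666667]
7 (array([467.1, 240.6]), 21.7, 7.3, 1.2) 20.5 [178.61904762 240.28571429]
11 (array([467. , 239.7]), 21.7, 7.2, 1.2) 20.5 [178.61904762 240.28571429]
42 (array([466.6, 232.3]), 21.0, 7.0, 1.2) 20.5 [178.61904762 240.28571429]
[[ 1.00000e-03 -9.46000e-01 -3.24000e-01  8.36570e+01]
 [ 1.00000e+00  1.00000e-03  1.00000e-03 -3.11000e-01]
 [-1.00000e-03 -3.24000e-01  9.46000e-01 -1.77529e+02]
 [ 0.00000e+00  0.00000e+00  0.00000e+00  1.00000e+00]] {'fx': 290.1050530835416, 'cx': 275.1147886058117, 'cy': 209.7330285321361}
```

View pics/w0.png

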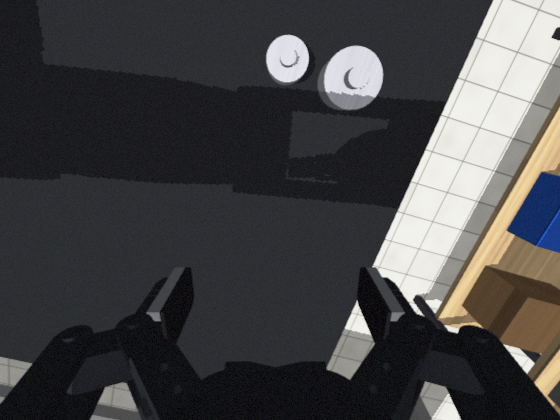

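```bash
cat >> h.py <<'E'
def go(x=None,y=None,z=None,yaw=None):
    st=status.sense(); p=np.array(st["tool_pos"]); w=st["tcp_rot"][2]
    R=Ro.from_euler("xyz",st["tcp_rot"],degrees=True).as_matrix()
    t=np.array([p[i] if v is None else v for i,v in enumerate((x,y,z))],float)
    print("at",p.round(1),np.round(st["tcp_rot"],1),"gap",round(st["finger_gap"],1),"t",round(st["time"],2))
    print("slide mm (tool)",(R.T@(t-p)).round(1),"rows>=",int(np.ceil(np.linalg.norm(t-p)/48)), end=" ")
    if yaw is not None: print("then twist rad",round(-np.radians(fold(yaw-w,180)),3))
    else: print()
def save(n,s,k=1):
    cv2.imwrite(f"pics/{n}.png",cv2.resize(s["img"][:,:,::-1],None,fx=k,fy=k))
E
python3 -m crank '{"slide":[[0.040,-0.024,0],[0.040,-0.024,0],[0.040,-0.024,0],[0.040,-0.024,0],[0.040,-0.024,0],[0.040,-0.024,0]],"twist":[0,0,0,0,0,0]}'
python3 -m crank '{"slide":[[0.040,-0.024,0],[0.040,-0.024,0],[0.040,-0.024,0],[0.040,-0.024,0],[0.040,-0.024,0],[0,0,0],[0,0,0]],"twist":[0,0,0,0,0,0.142,0.142]}'
python3 -m crank '{"slide":[[0,0,0],[0,0,0],[0,0,0]],"twist":[0,0,0]}'
python3 - <<'E'
from h import *
st=status.sense(); s=viewer.snapshot("wrist"); save("wA",s)
print(st["tool_pos"],st["tcp_rot"],st["joint_pos"].round(1))
np.savez("wA.npz",s=np.array([s],dtype=object),st=np.array([st],dtype=object))
E
```

```text
time: 0.95
tool_pos: [359.1, -369.1, 196.4]
tcp_rot: [180.0, -0.0, 16.2]
ft_force: [0.2, -0.5, -0.2]
finger_gap: 85.4
time: 1.65
tool_pos: [517.4, -197.7, 196.1]
tcp_rot: [-180.0, 0.0, -0.1]
ft_force: [-0.9, -0.3, -0.2]
finger_gap: 85.2
time: 1.95
tool_pos: [516.3, -199.7, 196.2]
tcp_rot: [180.0, -0.0, 0.1]
ft_force: [0.5, -0.3, -0.4]
finger_gap: 85.4
[ 516.31912095 -199.67675079  196.23328469] [ 1.79997924e+02 -2.49680756e-03  1.42757549e-01] [-26.4   0.3  92.8  -0.   86.9  63.4]
```

View pics/wA.png

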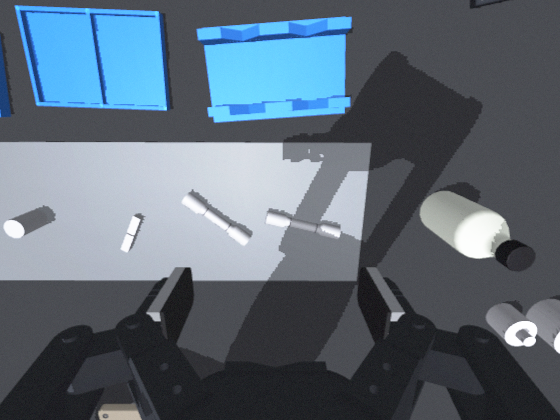

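The wrist view shows the V rack at (278,68), the tray at (95,58), and two tensile bars at (217,218) and (303,224), the right-hand one partly in shadow. A charpy is at (132,233) and the cylinder at (28,222).

```bash
python3 - <<'E'
from h import *
d=np.load("wA.npz",allow_pickle=True); s=d["s"][0]; st=d["st"][0]
im=s["img"]
cv2.imwrite("pics/wA_bars.png",cv2.resize(im[180:260,170:350,::-1],None,fx=4.4,fy=4.4,interpolation=cv2.INTER_CUBIC))
cv2.imwrite("pics/wA_rack.png",cv2.resize(im[5:130,190:360,::-1],None,fx=4.6,fy=4.6,interpolation=cv2.INTER_CUBIC))
g=im.astype(int).min(2)
print(g[150,100],g[200,300],g[203,190],g[225,303])
E
```

```text
192 205 253 175
```

View pics/wA_bars.png

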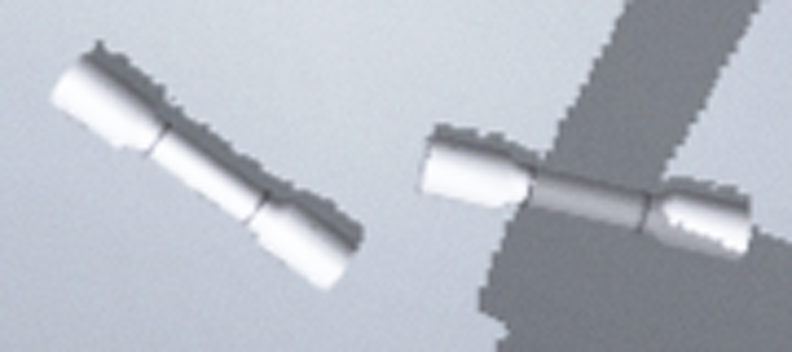

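View pics/wA_rack.png

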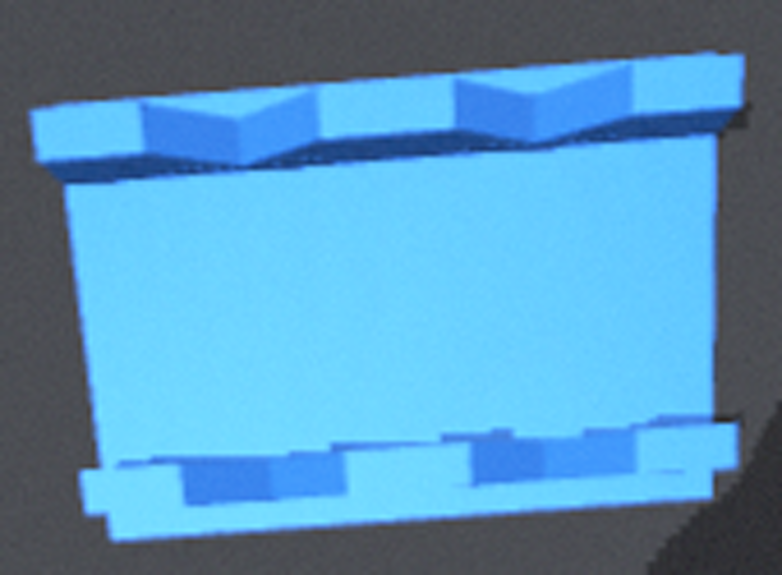

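```bash
python3 - <<'E'
from h import *
d=np.load("wA.npz",allow_pickle=True); s=d["s"][0]; st=d["st"][0]
f=lambda L,k,o:(np.array(L,float)+.5)/k+np.array(o)-.5
def pr(n,P):
    P=P[:,:2]; v=P[1]-P[0]; print(n,P.mean(0).round(1),"len",np.linalg.norm(v).round(1),"ang",np.degrees(np.arctan2(v[1],v[0])).round(1))
pr("A",pt(s,f([(67,78),(343,265)],4.4,(170,180)),11,st))
pr("A neck",pt(s,f([(160,140),(258,207)],4.4,(170,180)),11,st))
pr("B",pt(s,f([(425,167),(746,228)],4.4,(170,180)),11,st))
pr("B neck",pt(s,f([(532,188),(643,212)],4.4,(170,180)),11,st))
R=pt(s,f([(30,110),(745,55),(738,470),(82,515)],4.6,(190,5)),32,st)[:,:2]
print(R.round(1),R.mean(0),[np.linalg.norm(R[i]-R[(i+1)%4]).round(1) for i in range(4)])
for a,b in((1,0),(2,3),(3,0),(2,1)):
    v=R[b]-R[a];print(np.degrees(np.arctan2(v[1],v[0])).round(1),end=" ")
st=viewer.snapshot("top")
# groove V bottoms at rail inner faces (x=+33): z=12 far left/right
print()
pr("V bottoms far z12",pt(s,f([(540,145),(245,165)],4.6,(190,5)),12,d["st"][0]))
E
```

```text
A [ 462.  -122.1] len 100.3 ang -127.1
A neck [ 462.  -122.4] len 35.7 ang -127.3
B [ 454.6 -237.3] len 100.8 ang -101.3
B neck [ 453.8 -237.6] len 35.1 ang -102.8
[[ 678.9 -118.1]
 [ 690.  -276.5]
 [ 603.8 -282.5]
 [ 593.  -123.4]] [ 641.45039394 -200.13815314] [np.float64(158.9), np.float64(86.4), np.float64(159.5), np.float64(86.1)]
94.0 93.9 3.6 4.0 
V bottoms far z12 [ 674.5 -198.8] len 70.4 ang 93.6
```

V rack: centre (641.5, −200.1), yaw 3.9°, and the measured sizes match the given ones. Bar A is at (462, −122.3) at 53°, bar B at (454.3, −237.4) at 78.5°. I'll take bar A first.

```bash

python3 -m crank '{"slide":[[-0.0136,-0.0194,0.034],[-0.0136,-0.0194,0.034],[-0.0136,-0.0194,0.034],[-0.0136,-0.0194,0.034]],"twist":[0,0,0,0]}' 0.4
python3 -m crank '{"slide":[[0,0,0],[0,0,0],[0,0,0],[0,0,0],[0,0,0],[0,0,0],[0,0,0],[0,0,0]],"twist":[-0.132,-0.132,-0.132,-0.132,-0.132,-0.132,-0.132,0]}'
python3 -m crank '{"slide":[[0,0,0],[0,0,0]],"twist":[0,0]}'
python3 - <<'E'
from h import *
go(462,-122.3,5,53)
st=status.sense(); s=viewer.snapshot("wrist"); save("wB",s)
E
```

```text
time: 2.45
tool_pos: [461.5, -121.4, 59.1]
tcp_rot: [180.0, -0.0, 0.0]
ft_force: [0.5, 0.4, -0.4]
finger_gap: 51.0
time: 3.25
tool_pos: [462.1, -122.0, 60.3]
tcp_rot: [180.0, -0.0, 53.1]
ft_force: [-0.1, 0.7, 0.2]
finger_gap: 51.5
time: 3.45
tool_pos: [462.1, -121.9, 60.2]
tcp_rot: [180.0, -0.0, 52.8]
ft_force: [0.5, -0.1, -0.2]
finger_gap: 51.2
at [ 462.1 -121.9   60.2] [180.   -0.   52.8] gap 51.2 t 3.45
slide mm (tool) [-0.4  0.2 55.2] rows>= 2 then twist rad -0.004
```

View pics/wB.png

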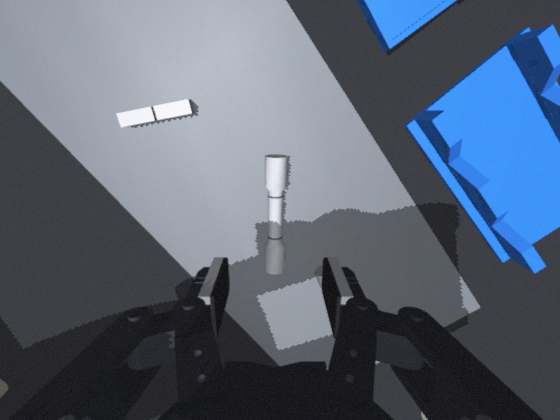

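The bar lies upright in the view at column 275, centred between the pads. Going down.

```bash

python3 -m crank '{"slide":[[0,0,0.025],[0,0,0.020],[0,0,0.010],[0,0,0]],"twist":[0,0,0,0]}'
python3 -m crank '{"slide":[[0,0,0],[0,0,0],[0,0,0],[0,0,0],[0,0,0],[0,0,0]],"twist":[0,0,0,0,0,0]}' 1 60
python3 -m crank '{"slide":[[0,0,-0.03],[0,0,-0.04],[0,0,-0.04],[0,0,0],[0,0,0]],"twist":[0,0,0,0,0]}'
python3 - <<'E'
from h import *
go(639.1,-165.2,110,3.9)
s=viewer.snapshot("wrist"); save("wC",s)
E
```

```text
time: 3.9
tool_pos: [460.6, -121.2, 3.6]
tcp_rot: [-179.8, 0.1, 52.9]
ft_force: [-0.1, -0.7, 1.1]
finger_gap: 51.3
time: 4.5
tool_pos: [462.2, -121.8, 5.4]
tcp_rot: [180.0, -0.0, 52.9]
ft_force: [0.0, 0.0, -0.1]
finger_gap: -0.3
time: 5.0
tool_pos: [463.1, -122.1, 116.5]
tcp_rot: [179.8, -0.0, 52.9]
ft_force: [0.7, 0.4, 0.1]
finger_gap: 0.2
at [ 463.1 -122.1  116.5] [179.8  -0.   52.9] gap 0.2 t 5.0
slide mm (tool) [ 71.7 166.3   7. ] rows>= 4 then twist rad 0.856
```

View pics/wC.png

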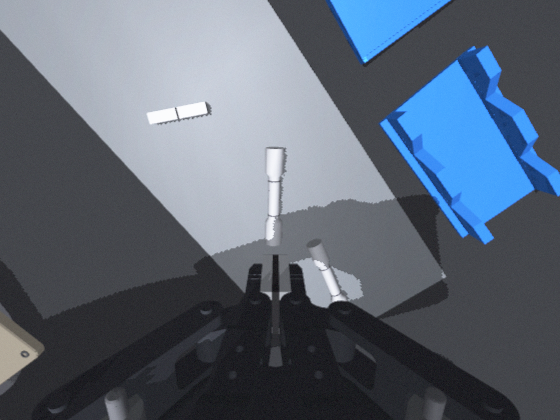

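The fingers shut on nothing. The bar is still lying at (274,196), which may mean it sits ahead along the tool's x. I'll measure again.

```bash
python3 - <<'E'
from h import *
st=status.sense(); s=viewer.snapshot("wrist"); 
print(st["tool_pos"],st["tcp_rot"])
for z in(2,11): print(z,pt(s,[(275,147),(273,245),(274.5,181),(273,216)],z,st).round(1))
C,Rw=cam(s,st)
print("proj of tcp",px(s,st["tool_pos"],st), "proj of expected", px(s,[462,-122.3,11],st), "bottom proj TCP foot",px(s,[st["tool_pos"][0],st["tool_pos"][1],11],st))
print(np.array(s["hand_eye"]))
t=viewer.snapshot("top"); cv2.imwrite("pics/t2.png",cv2.resize(t["img"][190:300,130:430,::-1],None,fx=2.6,fy=2.6,interpolation=cv2.INTER_CUBIC))
print(px(t,[[462,-122.3,11],[454.3,-237.4,11]]))
E
```

```text
[ 461.97093658 -121.67952251  114.84052381] [-1.79997234e+02  7.17259506e-04  5.29303651e+01]
2 [[ 491.6  -82.1    2. ]
 [ 425.7 -165.8    2. ]
 [ 470.6 -109.1    2. ]
 [ 446.3 -138.6    2. ]]
11 [[ 492.3  -81.2   11. ]
 [ 428.4 -162.3   11. ]
 [ 471.9 -107.4   11. ]
 [ 448.4 -136.    11. ]]
proj of tcp [[275.31342179 241.93198681]] proj of expected [[275.56910491 198.24875765]] bottom proj TCP foot [[275.17695345 197.79577438]]
[[ 8.68990491e-04 -9.45776553e-01 -3.24816806e-01  8.38716608e+01]
 [ 9.99999356e-01  5.84866803e-04  9.72353084e-04 -3.36034419e-01]
 [-7.29654181e-04 -3.24817442e-01  9.45776452e-01 -1.77529333e+02]
 [ 0.00000000e+00  0.00000000e+00  0.00000000e+00  1.00000000e+00]]
[[329.26338936 242.9729378 ]
 [377.6693774  246.33592361]]
```

View pics/t2.png

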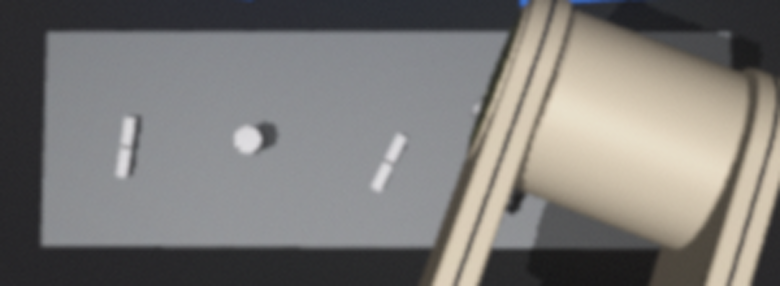

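```bash
python3 - <<'E'
from h import *
st=status.sense(); s=viewer.snapshot("wrist"); print(r, [a for a in dir(r) if a[0]!="_"], r.grip_depth, st["finger_gap"])
R=Ro.from_euler("xyz",st["tcp_rot"],degrees=True).as_matrix()
for z in range(-40,10,4): print(z,px(s,st["tool_pos"]+R@[0,0,z],st).round(1),px(s,st["tool_pos"]+R@[11,6,z],st).round(1))
cv2.imwrite("pics/wD.png",cv2.resize(s["img"][220:400,175:375,::-1],None,fx=3.3,fy=3.3,interpolation=cv2.INTER_CUBIC))
E
```

```text
<Robot object at 0x7fa8a77c01a0> ['PlanningError', 'grip_depth'] 18.700000000000003 -0.0850523892677203
-40 [[275.4 273.6]] [[286.8 255.5]]
-36 [[275.4 269.8]] [[286.5 252. ]]
-32 [[275.4 266.1]] [[286.2 248.7]]
-28 [[275.4 262.6]] [[285.9 245.5]]
-24 [[275.4 259.3]] [[285.7 242.5]]
-20 [[275.4 256.1]] [[285.5 239.6]]
-16 [[275.3 253. ]] [[285.2 236.8]]
-12 [[275.3 250.1]] [[285.  234.1]]
-8 [[275.3 247.2]] [[284.8 231.6]]
-4 [[275.3 244.5]] [[284.6 229.1]]
0 [[275.3 241.9]] [[284.4 226.8]]
4 [[275.3 239.4]] [[284.2 224.5]]
8 [[275.3 237. ]] [[284.1 222.3]]
```

View pics/wD.png

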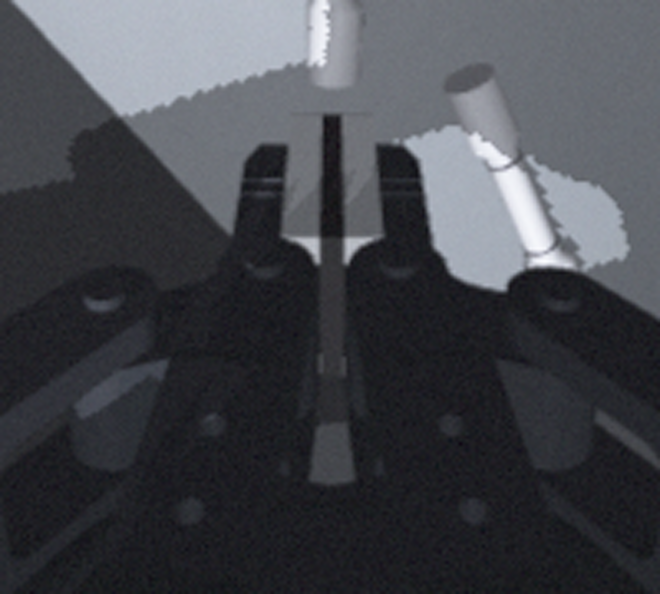

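The finger tips appear well behind the reported TCP, so I'll check that from the side camera.

```bash
python3 - <<'E'
from h import *
st=status.sense(); s=viewer.snapshot("side"); 
R=Ro.from_euler("xyz",st["tcp_rot"],degrees=True).as_matrix()
for z in (-60,-40,-20,0): print(z,px(s,st["tool_pos"]+R@[0,0,z]).round(1))
u,v=px(s,st["tool_pos"])[0]; u0,v0=int(u)-60,int(v)-70
print(u0,v0)
cv2.imwrite("pics/s2.png",cv2.resize(s["img"][v0:v0+110,u0:u0+140,::-1],None,fx=5,fy=5,interpolation=cv2.INTER_CUBIC))
E
```

```text
-60 [[348.1 162.7]]
-40 [[347.1 170.1]]
-20 [[346.  177.3]]
0 [[345.  184.3]]
284 114
```

View pics/s2.png

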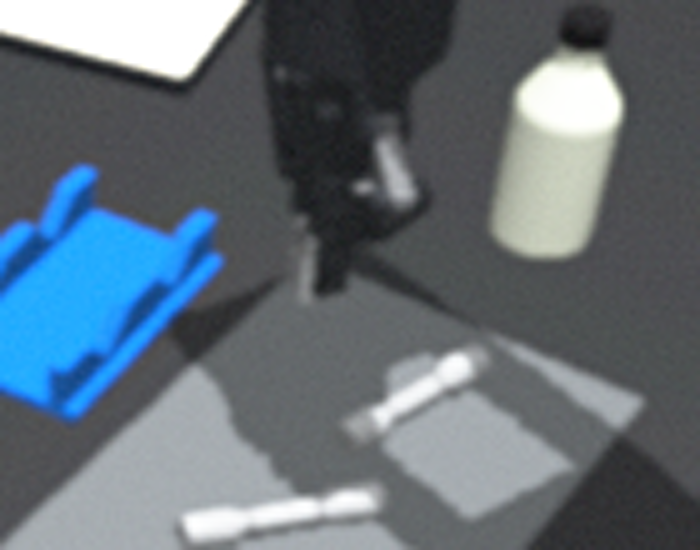

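Both cameras put the real finger tips roughly 30–38 mm behind the reported TCP, so my "z = 5" grasp closed above the bar. I'll measure the offset by touching the bare mat gently beside the bar with the fingers shut.

```bash

python3 -m crank '{"slide":[[0,0.040,0],[0,0,0.040],[0,0,0.040],[0,0,0.030],[0,0,0],[0,0,0]],"twist":[0,0,0,0,0,0]}'
python3 -m crank '{"slide":[[0,0,0.005],[0,0,0.005],[0,0,0.002],[0,0,0],[0,0,0]],"twist":[0,0,0,0,0]}'
python3 - <<'E'
from h import *
go(); s=viewer.snapshot("wrist"); save("wE",s); s=viewer.snapshot("side")
cv2.imwrite("pics/s3.png",cv2.resize(s["img"][110:270,260:420,::-1],None,fx=3.7,fy=3.7,interpolation=cv2.INTER_CUBIC))
E
```

```text
time: 5.85
tool_pos: [493.1, -145.5, 4.6]
tcp_rot: [-179.9, 0.0, 52.9]
ft_force: [-0.0, 0.9, 1.2]
finger_gap: 0.0
time: 6.35
tool_pos: [494.3, -145.9, -6.5]
tcp_rot: [180.0, -0.0, 52.9]
ft_force: [-0.5, -0.2, -0.3]
finger_gap: 0.1
at [ 494.3 -145.9   -6.5] [180.   -0.   52.9] gap 0.1 t 6.35
slide mm (tool) [0. 0. 0.] rows>= 0
```

View pics/wE.png

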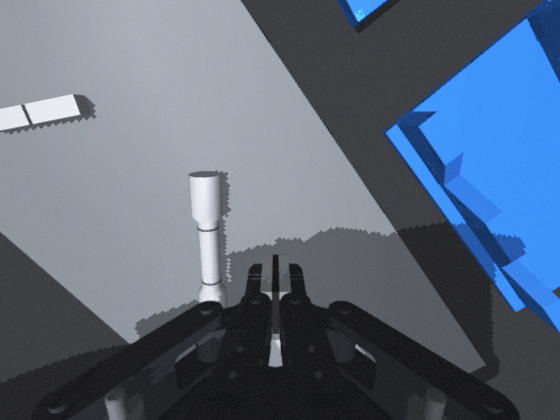

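View pics/s3.png

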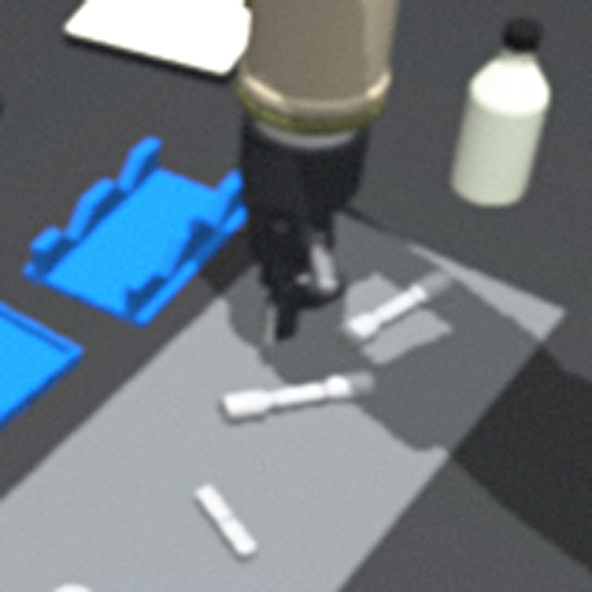

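The TCP reads −6.5 with no contact, which confirms the offset. I'll keep going down in small steps.

```bash

python3 -m crank '{"slide":[[0,0,0.004],[0,0,0.004],[0,0,0.003],[0,0,0],[0,0,0]],"twist":[0,0,0,0,0]}'
python3 -m crank '{"slide":[[0,0,0.002],[0,0,0.002],[0,0,0]],"twist":[0,0,0]}'
python3 - <<'E'
from h import *
s=viewer.snapshot("side")
cv2.imwrite("pics/s4.png",cv2.resize(s["img"][170:220,310:370,::-1],None,fx=10,fy=10,interpolation=cv2.INTER_CUBIC))
E
```

```text
time: 6.95
tool_pos: [493.8, -145.8, -18.1]
tcp_rot: [-180.0, 0.0, 52.9]
ft_force: [0.9, 0.2, 0.6]
finger_gap: -0.0
time: 7.25
tool_pos: [493.8, -145.7, -22.1]
tcp_rot: [-180.0, 0.0, 52.9]
ft_force: [-0.1, -0.4, -0.4]
finger_gap: -0.2
```

View pics/s4.png

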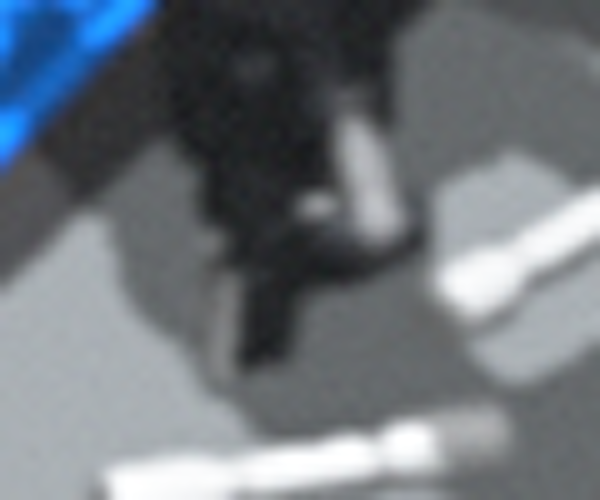

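```bash
python3 - <<'E'
from h import *
s=viewer.snapshot("side"); st=status.sense(); print(st["tool_pos"])
for z in(0,5,10,20):print(z,px(s,[494,-146,z]))
E
python3 -m crank '{"slide":[[0,0,0.001],[0,0,0.001],[0,0,0]],"twist":[0,0,0]}'
python3 -m crank '{"slide":[[0,0,0.001],[0,0,0.001],[0,0,0]],"twist":[0,0,0]}'
```

```text
[ 493.92777422 -145.82502332  -21.89940314]
0 [[333.35878845 209.07858802]]
5 [[333.55371274 207.6078501 ]]
10 [[333.74988584 206.12768967]]
20 [[334.1460268  203.13873674]]
time: 7.65
tool_pos: [493.9, -145.8, -24.0]
tcp_rot: [-180.0, 0.0, 52.9]
ft_force: [0.3, 0.5, -0.3]
finger_gap: 0.3
time: 7.95
tool_pos: [493.9, -145.8, -26.0]
tcp_rot: [-180.0, 0.0, 52.9]
ft_force: [-0.2, -0.4, 0.8]
finger_gap: -0.0
```

```bash

python3 -m crank '{"slide":[[0,0,0.001],[0,0,0.0005],[0,0,0]],"twist":[0,0,0]}'
python3 -m crank '{"slide":[[0,0,0.001],[0,0,0.0005],[0,0,0]],"twist":[0,0,0]}'
```

```text
time: 8.25
tool_pos: [494.0, -145.8, -27.4]
tcp_rot: [-180.0, 0.0, 52.9]
ft_force: [1.1, 0.9, 0.2]
finger_gap: 0.1
time: 8.55
tool_pos: [494.0, -145.8, -28.9]
tcp_rot: [-180.0, -0.0, 52.9]
ft_force: [-0.3, 0.1, -0.0]
finger_gap: -0.0
```

```bash

python3 -m crank '{"slide":[[0,0,0.001],[0,0,0.0005],[0,0,0]],"twist":[0,0,0]}'
python3 -m crank '{"slide":[[0,0,0.001],[0,0,0.0005],[0,0,0]],"twist":[0,0,0]}'
python3 - <<'E'
from h import *
s=viewer.snapshot("wrist"); st=status.sense()
cv2.imwrite("pics/wF.png",cv2.resize(s["img"][230:310,220:330,::-1],None,fx=6,fy=6,interpolation=cv2.INTER_CUBIC))
R=Ro.from_euler("xyz",st["tcp_rot"],degrees=True).as_matrix()
for z in range(-45,-20,5): print(z,[px(s,st["tool_pos"]+R@[x,0,z],st).round(1) for x in (-11,0,11)])
E
```

```text
time: 8.85
tool_pos: [493.9, -145.8, -30.4]
tcp_rot: [-180.0, 0.0, 52.9]
ft_force: [0.4, -0.4, -1.0]
finger_gap: -0.0
time: 9.15
tool_pos: [493.9, -145.8, -31.9]
tcp_rot: [-180.0, 0.0, 52.9]
ft_force: [0.6, -0.3, 0.1]
finger_gap: -0.2
-45 [array([[275.4, 296.5]]), array([[275.4, 278.7]]), array([[275.5, 260.1]])]
-40 [array([[275.4, 291. ]]), array([[275.4, 273.6]]), array([[275.4, 255.5]])]
-35 [array([[275.4, 285.8]]), array([[275.4, 268.9]]), array([[275.4, 251.2]])]
-30 [array([[275.4, 280.9]]), array([[275.4, 264.4]]), array([[275.4, 247.1]])]
-25 [array([[275.4, 276.3]]), array([[275.4, 260.1]]), array([[275.4, 243.2]])]
```

View pics/wF.png

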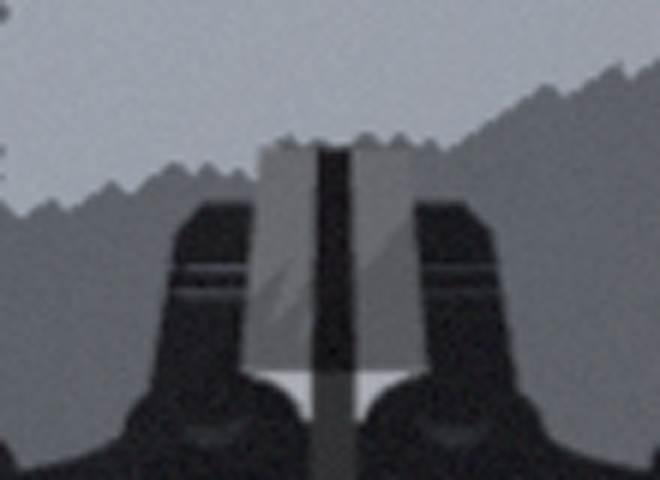

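The pad tips sit at row 254.7, which gives an offset of about 38–39 mm, so a few mm remain.

```bash

python3 -m crank '{"slide":[[0,0,0.001],[0,0,0.0005],[0,0,0]],"twist":[0,0,0]}'
python3 -m crank '{"slide":[[0,0,0.001],[0,0,0]],"twist":[0,0]}'
python3 -m crank '{"slide":[[0,0,0.001],[0,0,0]],"twist":[0,0]}'
python3 -m crank '{"slide":[[0,0,0.001],[0,0,0]],"twist":[0,0]}'
```

```text
time: 9.5
tool_pos: [494.1, -145.9, -33.0]
tcp_rot: [180.0, 0.0, 52.9]
ft_force: [-1.2, -0.8, 4.3]
finger_gap: -0.2
time: 9.7
tool_pos: [494.2, -145.9, -33.1]
tcp_rot: [-180.0, 0.0, 52.9]
ft_force: [-6.7, 2.8, 14.6]
finger_gap: -0.5
time: 9.9
tool_pos: [494.3, -146.0, -33.1]
tcp_rot: [-180.0, 0.0, 52.9]
ft_force: [-12.5, 4.6, 27.1]
finger_gap: -0.2
time: 10.1
tool_pos: [494.3, -146.0, -33.2]
tcp_rot: [-180.0, 0.0, 52.9]
ft_force: [-17.9, 6.4, 37.3]
finger_gap: 0.1
```

Contact came at a reported z of −33.0, so the true tip is 35 mm behind the reported TCP. From here, tool z = tip z − 35. Back up, open, and return to bar A.

```bash

python3 -m crank '{"slide":[[0,0,-0.010],[0,0,-0.040],[0,0,0],[0,0,0],[0,0,0]],"twist":[0,0,0,0,0]}' 0.4
python3 - <<'E'
from h import *
go(461.3,-122,-31,53)
st=status.sense(); s=viewer.snapshot("wrist")
print(px(s,[[461.3,-122,11]],st)); save("wG",s)
E
```

```text
time: 10.6
tool_pos: [493.4, -145.6, 12.8]
tcp_rot: [-179.9, 0.0, 52.9]
ft_force: [0.2, 0.2, -0.7]
finger_gap: 51.1
at [ 493.4 -145.6   12.8] [-179.9    0.    52.9] gap 51.1 t 10.6
slide mm (tool) [ -0.5 -39.7  43.9] rows>= 2 then twist rad -0.001
[[216.72934026 241.3924382 ]]
```

View pics/wG.png

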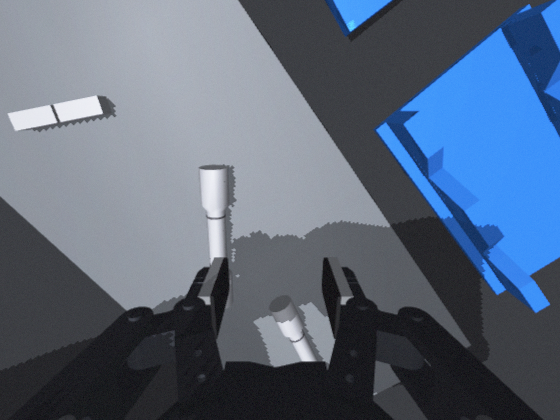

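The bar neck is at column 217, as predicted.

```bash

python3 -m crank '{"slide":[[0,-0.040,0],[0,0,0],[0,0,0.020],[0,0,0.015],[0,0,0.009],[0,0,0],[0,0,0]],"twist":[0,0,0,0,0,0,0]}'
python3 -m crank '{"slide":[[0,0,0],[0,0,0],[0,0,0],[0,0,0],[0,0,0]],"twist":[0,0,0,0,0]}' 1 60

```

```text
time: 11.35
tool_pos: [462.0, -121.8, -30.4]
tcp_rot: [-180.0, 0.0, 52.9]
ft_force: [-0.4, -0.3, -0.1]
finger_gap: 51.2
time: 11.85
tool_pos: [462.7, -122.0, -29.6]
tcp_rot: [179.9, -0.0, 52.9]
ft_force: [-0.7, 0.3, 6.1]
finger_gap: 9.2
```

```bash

python3 -m crank '{"slide":[[0,0,-0.030],[0,0,-0.040],[0,0,-0.030],[0,0,0],[0,0,0]],"twist":[0,0,0,0,0]}'
python3 - <<'E'
from h import *
go(639.1,-165.2,70,3.9)
st=status.sense(); s=viewer.snapshot("wrist"); save("wH",s)
E
```

```text
time: 12.35
tool_pos: [462.6, -121.9, 70.2]
tcp_rot: [179.9, -0.0, 52.9]
ft_force: [-0.2, 0.3, -1.9]
finger_gap: 9.2
at [ 462.6 -121.9   70.2] [179.9  -0.   52.9] gap 9.2 t 12.35
slide mm (tool) [ 71.8 166.9   0.5] rows>= 4 then twist rad 0.856
```

View pics/wH.png

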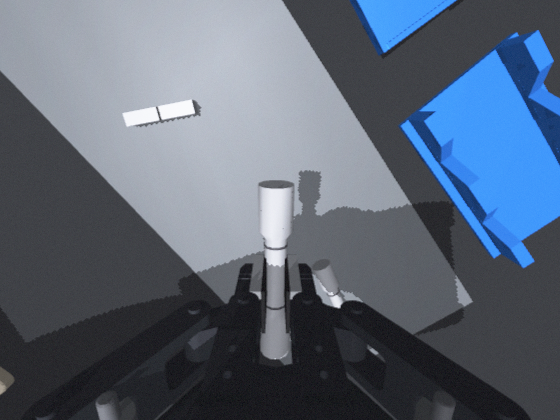

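The bar is held, with its ends at about (277,186) and (275,350). Next I'll work out where it sits in the grip.

```bash
python3 - <<'E'
from h import *
st=status.sense(); s=viewer.snapshot("wrist")
st["tcp_rot"]=np.array([180,0,52.9])
R=Ro.from_euler("xyz",st["tcp_rot"],degrees=True).as_matrix()
P=pt(s,[(276.5,186),(275,350),(275,243),(275,307)],111,st)
print(((P-st["tool_pos"])@R).round(1))
E
```

```text
[[ 49.4   0.5 -42.1]
 [-50.4  -0.2 -42.1]
 [ 19.3  -0.2 -42.1]
 [-20.   -0.2 -42.1]]
```

```bash

python3 -m crank '{"slide":[[0.018,0.0417,0],[0.018,0.0417,0],[0.018,0.0417,0],[0.018,0.0417,0]],"twist":[0,0,0,0]}'
python3 -m crank '{"slide":[[0,0,0],[0,0,0],[0,0,0],[0,0,0],[0,0,0],[0,0,0],[0,0,0],[0,0,0]],"twist":[0.1427,0.1427,0.1427,0.1427,0.1427,0.1427,0,0]}'
python3 - <<'E'
from h import *
go(639.1,-165.2,-17,3.9)
st=status.sense(); s=viewer.snapshot("wrist"); save("wI",s)
E
```

```text
time: 12.85
tool_pos: [638.8, -164.7, 66.9]
tcp_rot: [-179.8, 0.1, 52.9]
ft_force: [0.4, -1.0, -0.9]
finger_gap: 9.4
time: 13.65
tool_pos: [637.5, -164.5, 67.8]
tcp_rot: [-179.9, 0.1, 4.1]
ft_force: [0.1, -0.1, -2.0]
finger_gap: 9.2
at [ 637.5 -164.5   67.8] [-1.799e+02  1.000e-01  4.100e+00] gap 9.2 t 13.65
slide mm (tool) [ 1.7  0.9 84.8] rows>= 2 then twist rad 0.004
```

View pics/wI.png

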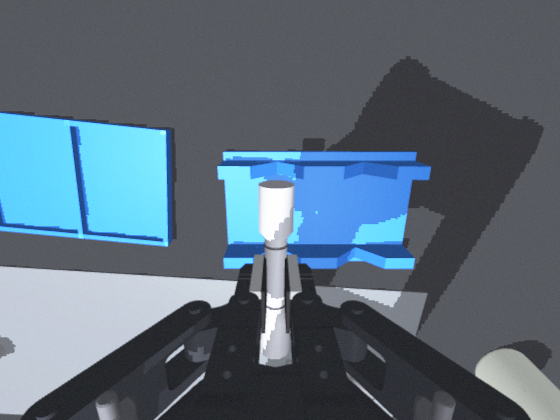

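The left groove bottom (column ~277) lines up with the bar. Lowering.

```bash

python3 -m crank '{"slide":[[0.0015,0.0006,0.030],[0,0,0.025],[0,0,0.015],[0,0,0.008],[0,0,0.004],[0,0,0],[0,0,0]],"twist":[0,0,0,0,0,0,0]}'

```

```text
time: 14.4
tool_pos: [641.1, -165.7, -11.0]
tcp_rot: [180.0, -0.1, 3.9]
ft_force: [-0.5, -0.0, -1.3]
finger_gap: 8.9
```

```bash

python3 -m crank '{"slide":[[0,0,0.001],[0,0,0],[0,0,0]],"twist":[0,0,0]}'
python3 - <<'E'
from h import *
go(639.1,-165.2,-17,3.9)
E
```

```text
time: 14.7
tool_pos: [640.5, -165.4, -12.8]
tcp_rot: [180.0, -0.0, 3.9]
ft_force: [0.2, -0.4, -1.5]
finger_gap: 9.0
at [ 640.5 -165.4  -12.8] [180.   -0.    3.9] gap 9.0 t 14.7
slide mm (tool) [-1.3 -0.3  4.2] rows>= 1 then twist rad -0.0
```

```bash

python3 -m crank '{"slide":[[-0.001,0,0.002],[0,0,0.001],[0,0,0],[0,0,0]],"twist":[0,0,0,0]}'

```

```text
time: 15.1
tool_pos: [639.3, -165.5, -15.7]
tcp_rot: [180.0, -0.0, 3.9]
ft_force: [-3.3, 1.0, 5.0]
finger_gap: 9.4
```

Light contact means it is seated. Release and lift.

```bash

python3 -m crank '{"slide":[[0,0,0],[0,0,0],[0,0,0],[0,0,-0.020],[0,0,-0.035],[0,0,-0.040],[0,0,-0.040],[0,0,0]],"twist":[0,0,0,0,0,0,0,0]}' 0.6
python3 -m crank '{"slide":[[0,0,0],[0,0,0]],"twist":[0,0]}'
python3 - <<'E'
from h import *
go(454.3,-237.5,20,78.3)
st=status.sense(); s=viewer.snapshot("wrist"); save("wJ",s)
E
```

```text
time: 15.9
tool_pos: [643.6, -166.9, 127.0]
tcp_rot: [179.7, -0.6, 3.9]
ft_force: [1.4, -0.7, 0.7]
finger_gap: 34.5
time: 16.1
tool_pos: [638.2, -165.1, 117.1]
tcp_rot: [-179.9, 0.1, 3.9]
ft_force: [-1.2, 0.2, -1.0]
finger_gap: 34.2
at [ 638.2 -165.1  117.1] [-1.799e+02  1.000e-01  3.900e+00] gap 34.2 t 16.1
slide mm (tool) [-188.2   59.9   97.4] rows>= 5 then twist rad -1.299
```

View pics/wJ.png

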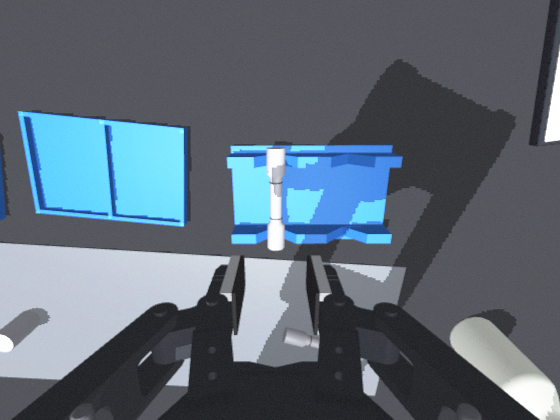

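The bar is seated in the left groove (column 276). Now to bar B.

```bash

python3 -m crank '{"slide":[[-0.0376,0.012,0.0195],[-0.0376,0.012,0.0195],[-0.0376,0.012,0.0195],[-0.0376,0.012,0.0195],[-0.0376,0.012,0.0195],[0,0,0],[0,0,0]],"twist":[0,0,0,0,0,-0.1443,-0.1443]}' 0.4
python3 -m crank '{"slide":[[0,0,0],[0,0,0],[0,0,0],[0,0,0],[0,0,0],[0,0,0],[0,0,0],[0,0,0]],"twist":[-0.1443,-0.1443,-0.1443,-0.1443,-0.1443,-0.1443,-0.1443,0]}'
python3 - <<'E'
from h import *
go(454.3,-237.5,-31,78.3)
st=status.sense(); s=viewer.snapshot("wrist"); save("wK",s)
print(px(s,[454.3,-237.5,11],st))
E
```

```text
time: 16.85
tool_pos: [452.1, -237.0, 18.1]
tcp_rot: [-179.7, 0.2, 20.6]
ft_force: [0.6, -0.2, 0.9]
finger_gap: 51.3
time: 17.65
tool_pos: [454.4, -237.2, 19.6]
tcp_rot: [-179.8, -0.1, 78.4]
ft_force: [-0.5, 0.8, -0.3]
finger_gap: 51.0
at [ 454.4 -237.2   19.6] [-1.798e+02 -1.000e-01  7.840e+01] gap 51.0 t 17.65
slide mm (tool) [-0.4  0.1 50.6] rows>= 2 then twist rad 0.002
[[275.20697013 237.22380568]]
```

View pics/wK.png

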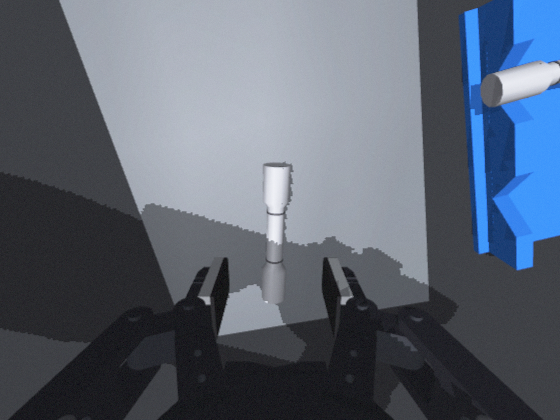

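Bar B is centred at column 275, with its neck around row 237 as predicted. Going down to grip.

```bash

python3 -m crank '{"slide":[[0,0,0.025],[0,0,0.017],[0,0,0.008],[0,0,0],[0,0,0]],"twist":[0,0,0,0,0]}'
python3 -m crank '{"slide":[[0,0,0],[0,0,0],[0,0,0],[0,0,0],[0,0,0]],"twist":[0,0,0,0,0]}' 1 60
python3 -m crank '{"slide":[[0,0,-0.030],[0,0,-0.040],[0,0,-0.030],[0,0,0],[0,0,0]],"twist":[0,0,0,0,0]}'
python3 - <<'E'
from h import *
go(643.9,-235.0,70,3.9)
st=status.sense(); s=viewer.snapshot("wrist"); save("wL",s)
E
```

```text
time: 18.2
tool_pos: [455.8, -238.1, -28.5]
tcp_rot: [-180.0, -0.0, 78.2]
ft_force: [1.0, 0.0, -0.5]
finger_gap: 51.2
time: 18.7
tool_pos: [456.2, -238.4, -28.0]
tcp_rot: [179.9, 0.0, 78.3]
ft_force: [-1.2, 0.8, 6.6]
finger_gap: 9.1
time: 19.2
tool_pos: [456.1, -238.3, 71.7]
tcp_rot: [179.9, 0.0, 78.3]
ft_force: [-0.4, -0.3, -1.9]
finger_gap: 9.3
at [ 456.1 -238.3   71.7] [179.9   0.   78.3] gap 9.3 t 19.2
slide mm (tool) [ 41.4 183.2   2. ] rows>= 4 then twist rad 1.298
```

View pics/wL.png

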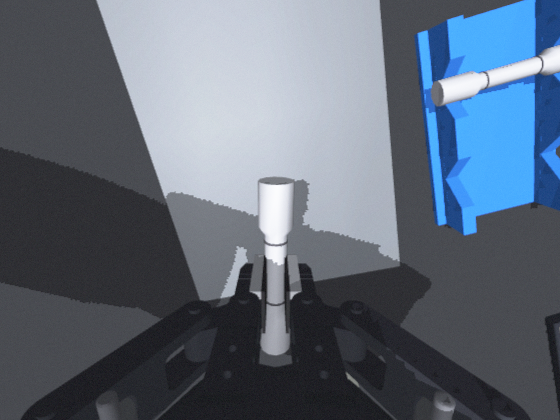

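Held. It sits about 2 mm forward, which I'll correct at the rack.

```bash

python3 -m crank '{"slide":[[0.0103,0.0458,0],[0.0103,0.0458,0],[0.0103,0.0458,0],[0.0103,0.0458,0],[0,0,0],[0,0,0],[0,0,0]],"twist":[0,0,0,0,0.1442,0.1442,0.1442]}'
python3 -m crank '{"slide":[[0,0,0],[0,0,0],[0,0,0],[0,0,0],[0,0,0],[0,0,0],[0,0,0],[0,0,0]],"twist":[0.1442,0.1442,0.1442,0.1442,0.1442,0.1442,0,0]}'
python3 - <<'E'
from h import *
go(641.9,-235.0,-16,3.9)
st=status.sense(); s=viewer.snapshot("wrist"); save("wM",s)
E
```

```text
time: 19.95
tool_pos: [641.9, -233.8, 67.1]
tcp_rot: [-179.7, 0.1, 53.2]
ft_force: [0.6, -0.5, -0.3]
finger_gap: 9.4
time: 20.75
tool_pos: [642.3, -234.3, 69.1]
tcp_rot: [-179.9, 0.2, 4.2]
ft_force: [-0.1, -0.4, -1.5]
finger_gap: 9.3
at [ 642.3 -234.3   69.1] [-179.9    0.2    4.2] gap 9.3 t 20.75
slide mm (tool) [-0.2  0.8 85.1] rows>= 2 then twist rad 0.005
```

View pics/wM.png

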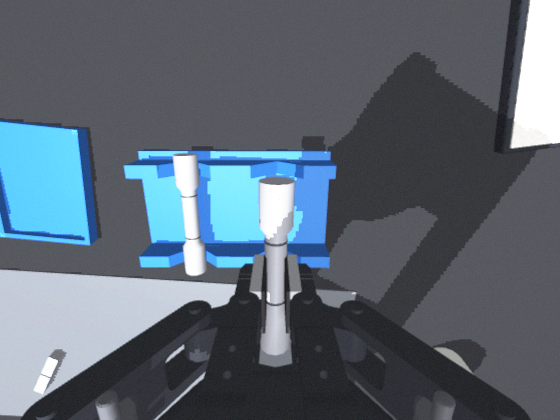

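```bash

python3 -m crank '{"slide":[[0,0.0006,0.030],[0,0,0.025],[0,0,0.015],[0,0,0.008],[0,0,0.004],[0,0,0],[0,0,0]],"twist":[0,0,0,0,0,0,0]}'
python3 -m crank '{"slide":[[-0.001,0,0.001],[0,0,0],[0,0,0]],"twist":[0,0,0]}'

```

```text
time: 21.5
tool_pos: [644.4, -235.9, -9.4]
tcp_rot: [179.9, -0.1, 3.9]
ft_force: [0.3, -0.4, -0.7]
finger_gap: 9.6
time: 21.8
tool_pos: [642.7, -235.6, -11.3]
tcp_rot: [180.0, -0.0, 3.9]
ft_force: [-0.2, -0.1, -1.3]
finger_gap: 9.4
```

```bash

python3 -m crank '{"slide":[[0,0,0.002],[0,0,0.001],[0,0,0],[0,0,0]],"twist":[0,0,0,0]}'

```

```text
time: 22.2
tool_pos: [642.7, -235.6, -14.0]
tcp_rot: [180.0, -0.0, 3.9]
ft_force: [-2.7, 0.6, 4.9]
finger_gap: 9.1
```

```bash

python3 -m crank '{"slide":[[0,0,0],[0,0,0],[0,0,0],[0,0,-0.020],[0,0,-0.035],[0,0,-0.040],[0,0,-0.040],[0,0,0]],"twist":[0,0,0,0,0,0,0,0]}' 0.6
python3 -m crank '{"slide":[[0,0,0],[0,0,0]],"twist":[0,0]}'
python3 - <<'E'
from h import *
go(530,110,150,0)
st=status.sense(); s=viewer.snapshot("wrist"); save("wN",s)
E
```

```text
time: 23.0
tool_pos: [646.7, -237.4, 128.8]
tcp_rot: [179.7, -0.6, 3.9]
ft_force: [0.5, -0.2, 0.5]
finger_gap: 34.1
time: 23.2
tool_pos: [641.5, -235.1, 118.5]
tcp_rot: [-179.9, 0.1, 3.9]
ft_force: [0.6, 0.7, -0.9]
finger_gap: 33.9
at [ 641.5 -235.1  118.5] [-1.799e+02  1.000e-01  3.900e+00] gap 33.9 t 23.2
slide mm (tool) [ -87.7 -352.   -30.9] rows>= 8 then twist rad 0.068
```

View pics/wN.png

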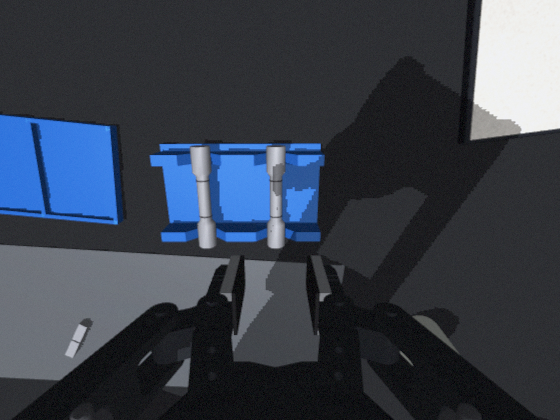

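Both bars lie in their grooves, at columns 203 and 276. Next is a survey over the other half of the scene.

```bash

python3 -m crank '{"slide":[[-0.011,-0.044,-0.004],[-0.011,-0.044,-0.004],[-0.011,-0.044,-0.004],[-0.011,-0.044,-0.004],[-0.011,-0.044,-0.004],[-0.011,-0.044,-0.004],[-0.011,-0.044,-0.004],[-0.011,-0.044,-0.004]],"twist":[0,0,0,0,0,0,0,0]}' 0.3
python3 -m crank '{"slide":[[0,0,0],[0,0,0],[0,0,0]],"twist":[0.068,0,0]}'
python3 - <<'E'
from h import *
st=status.sense(); s=viewer.snapshot("wrist"); save("wO",s); print(st["tool_pos"],st["tcp_rot"])
np.savez("wO.npz",s=np.array([s],dtype=object),st=np.array([st],dtype=object))
E
```

```text
time: 24.05
tool_pos: [528.6, 111.1, 150.5]
tcp_rot: [180.0, 0.2, 3.9]
ft_force: [0.6, 1.4, 1.0]
finger_gap: 59.7
time: 24.35
tool_pos: [529.9, 109.3, 150.9]
tcp_rot: [180.0, 0.1, 0.1]
ft_force: [1.0, -0.5, 0.9]
finger_gap: 59.8
[529.86289951 109.26850452 150.87874149] [1.79970572e+02 1.21903019e-01 1.29226722e-01]
```

View pics/wO.png

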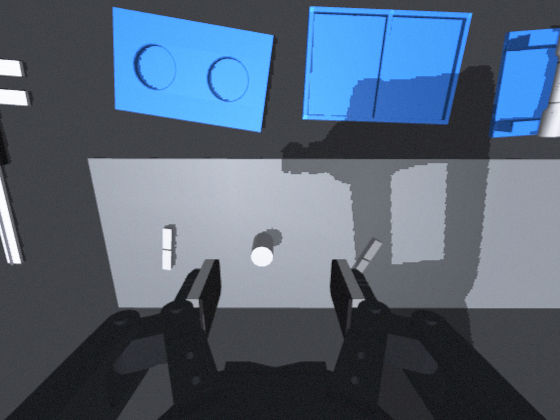

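```bash
python3 - <<'E'
from h import *
d=np.load("wO.npz",allow_pickle=True); s=d["s"][0]; im=s["img"]
cv2.imwrite("pics/wO_w.png",cv2.resize(im[0:140,105:285,::-1],None,fx=4.2,fy=4.2,interpolation=cv2.INTER_CUBIC))
cv2.imwrite("pics/wO_t.png",cv2.resize(im[0:135,295:480,::-1],None,fx=4.2,fy=4.2,interpolation=cv2.INTER_CUBIC))
cv2.imwrite("pics/wO_s.png",cv2.resize(im[210:285,150:395,::-1],None,fx=3.2,fy=3.2,interpolation=cv2.INTER_CUBIC))
E
```

```text
(no output)
```

View pics/wO_w.png

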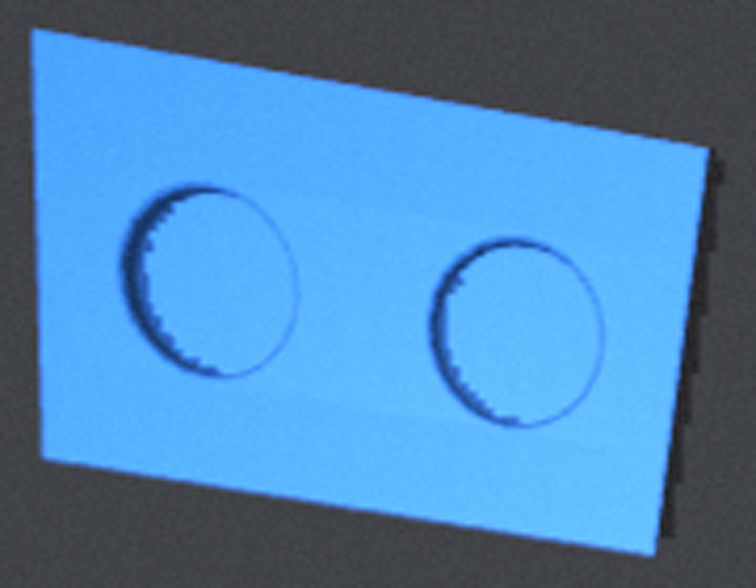

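View pics/wO_t.png

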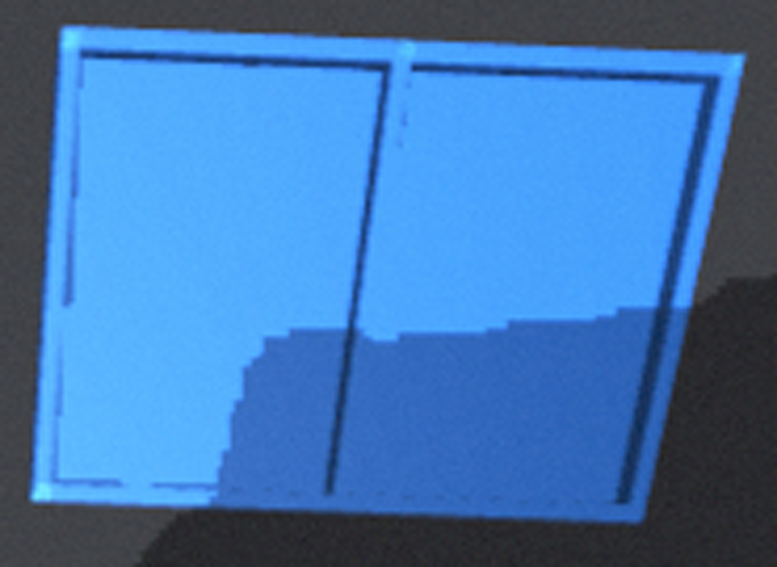

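View pics/wO_s.png

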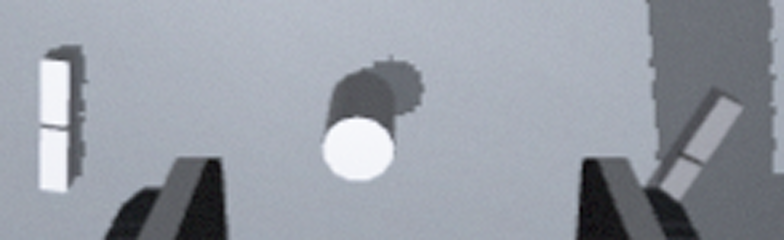

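```bash
python3 - <<'E'
from h import *
f=lambda L,k,o:(np.array(L,float)+.5)/k+np.array(o)-.5
d=np.load("wO.npz",allow_pickle=True); s=d["s"][0]; st=d["st"][0]
def quad(n,L,k,o,z):
    R=pt(s,f(L,k,o),z,st)[:,:2]; v=(R[0]-R[1])+(R[3]-R[2])
    print(n,"c",R.mean(0).round(1),"sides",[np.linalg.norm(R[i]-R[(i+1)%4]).round(1) for i in range(4)],"yaw of 1->0",np.degrees(np.arctan2(v[1],v[0])).round(1))
quad("well",[(32,28),(710,148),(655,556),(42,459)],4.2,(105,0),14)
quad("tray",[(63,27),(744,55),(641,522),(32,497)],4.2,(295,0),12)
quad("ch2",[(39,60),(39,190),(68,192),(69,60)],3.2,(150,210),12)
def ell(n,bx,k,o,z):
    P=pt(s,f(bx,k,o),z,st)[:,:2]; print(n,P.round(1),P.mean(0).round(1))
ell("wellL",[(121,275),(300,290),(195,183),(225,379)],4.2,(105,0),14)
ell("wellR",[(431,325),(605,330),(510,238),(520,428)],4.2,(105,0),14)
ell("cyltop",[(322,149),(394,149),(358,117),(358,182)],3.2,(150,210),42)
ell("ch1 notch",[(680,153),(703,163)],3.2,(150,210),12)
ell("ch1 edge",[(716,97),(663,180)],3.2,(150,210),12)
d=np.load("wA.npz",allow_pickle=True); s2=d["s"][0]
cv2.imwrite("pics/wA_c.png",cv2.resize(s2["img"][205:260,105:165,::-1],None,fx=10,fy=10,interpolation=cv2.INTER_CUBIC))
E
```

```text
well c [647.4 192.4] sides [np.float64(150.6), np.float64(90.3), np.float64(150.6), np.float64(90.5)] yaw of 1->0 81.4
tray c [652.7   3.6] sides [np.float64(151.9), np.float64(99.8), np.float64(152.1), np.float64(99.1)] yaw of 1->0 88.1
ch2 c [453.5 240.5] sides [np.float64(55.0), np.float64(11.2), np.float64(55.8), np.float64(11.0)] yaw of 1->0 -7.0
wellL [[654.5 248.1]
 [651.4 206.8]
 [673.4 228.3]
 [632.1 226.8]] [652.9 227.5]
wellR [[644.1 176.8]
 [643.1 135.8]
 [662.5 157.2]
 [621.4 157. ]] [642.8 156.7]
cyltop [[460.6 136.5]
 [460.7 111.7]
 [472.8 123.9]
 [447.7 124.3]] [460.4 124.1]
ch1 notch [[443.2   2.6]
 [438.9  -6.7]] [441.   -2.1]
ch1 edge [[466.7  -8.5]
 [431.5   7.9]] [ 4.491e+02 -3.000e-01]
```

View pics/wA_c.png

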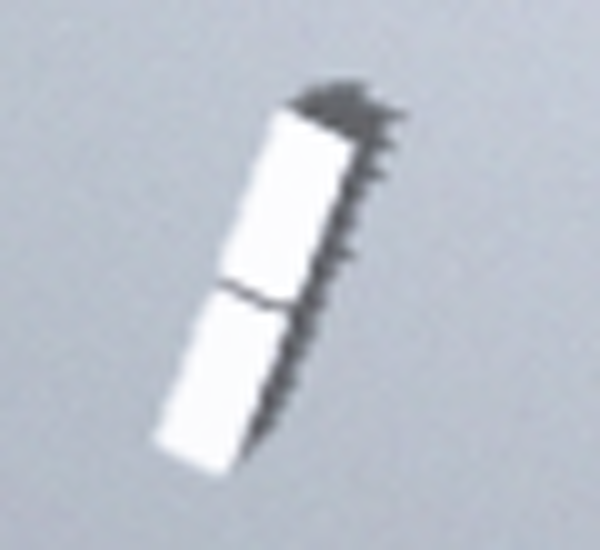

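All sizes fit. Well block (647.4, 192.4) at −8.6°; its wells are at (642.3, 156.8) and (652.8, 227.8). Tray (652.7, 3.6) at −1.9°. Cylinder (460.4, 124.1). Cylinder next.

```bash
python3 - <<'E'
from h import *
d=np.load("wA.npz",allow_pickle=True); s=d["s"][0]; st=d["st"][0]
R=pt(s,(np.array([(280,107),(153,440),(230,478),(358,143)])+.5)/10+[104.5,204.5],12,st)[:,:2]
v=R[0]-R[1]+R[3]-R[2]; print(R.mean(0),[np.linalg.norm(R[i]-R[(i+1)%4]).round(1) for i in range(4)],np.degrees(np.arctan2(v[1],v[0])))
E
python3 -m crank '{"slide":[[-0.0232,-0.0049,0.040],[-0.0232,-0.0049,0.040],[-0.0232,-0.0049,0.040],[0,0,0],[0,0,0],[0,0,0]],"twist":[0,0,0,0,0,0]}'
python3 - <<'E'
from h import *
go(460.4,124.1,-21,0)
st=status.sense(); s=viewer.snapshot("wrist"); save("wP",s)
print(px(s,[460.4,124.1,42],st))
E
```

```text
[440.29117544  -2.88257866] [np.float64(55.1), np.float64(11.3), np.float64(55.7), np.float64(10.9)] -26.960096759082298
time: 25.0
tool_pos: [463.4, 123.9, 34.1]
tcp_rot: [-180.0, -0.2, -0.0]
ft_force: [0.3, 1.0, 1.1]
finger_gap: 59.7
at [463.4 123.9  34.1] [-180.    -0.2   -0. ] gap 59.7 t 25.0
slide mm (tool) [-3.2 -0.2 55.1] rows>= 2 then twist rad -0.0
[[275.0181694  251.06748904]]
```

View pics/wP.png

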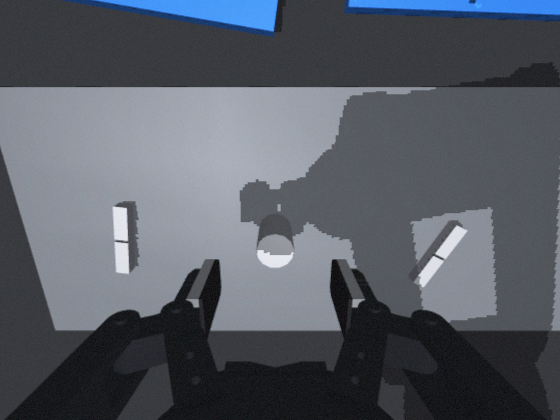

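The cylinder top is at (275,250), as predicted.

```bash

python3 -m crank '{"slide":[[-0.002,0,0.025],[0,0,0.020],[0,0,0.010],[0,0,0],[0,0,0]],"twist":[0,0,0,0,0]}'
python3 -m crank '{"slide":[[0,0,0],[0,0,0],[0,0,0],[0,0,0],[0,0,0]],"twist":[0,0,0,0,0]}' 1 60

```

```text
time: 25.55
tool_pos: [460.2, 124.4, -21.6]
tcp_rot: [-180.0, -0.1, 0.0]
ft_force: [0.7, 0.3, 0.7]
finger_gap: 59.7
time: 26.05
tool_pos: [459.9, 124.5, -21.6]
tcp_rot: [-180.0, -0.1, 0.0]
ft_force: [-1.6, -0.9, 5.1]
finger_gap: 23.4
```

```bash

python3 -m crank '{"slide":[[0,0,-0.025],[0,0,-0.035],[0,0,-0.020],[0,0,0],[0,0,0]],"twist":[0,0,0,0,0]}'
python3 -m crank '{"slide":[[0.0455,-0.0081,0],[0.0455,-0.0081,0],[0.0455,-0.0081,0],[0.0455,-0.0081,0],[0,0,0],[0,0,0],[0,0,0]],"twist":[0,0,0,0,0,0,0]}'
python3 - <<'E'
from h import *
go(642.3,156.8,-17,0)
st=status.sense(); s=viewer.snapshot("wrist"); save("wQ",s)
st["tcp_rot"]=np.array([180,0,0])
R=Ro.from_euler("xyz",st["tcp_rot"],degrees=True).as_matrix()
E
```

```text
time: 26.55
tool_pos: [459.1, 124.4, 57.1]
tcp_rot: [-180.0, -0.1, 0.0]
ft_force: [-0.4, -0.7, -1.2]
finger_gap: 23.2
time: 27.25
tool_pos: [639.0, 156.6, 55.3]
tcp_rot: [180.0, 0.2, 0.0]
ft_force: [-0.2, -0.4, -1.3]
finger_gap: 23.3
at [639.  156.6  55.3] [180.    0.2   0. ] gap 23.3 t 27.25
slide mm (tool) [ 3.5 -0.3 72.3] rows>= 2 then twist rad 0.001
```

View pics/wQ.png

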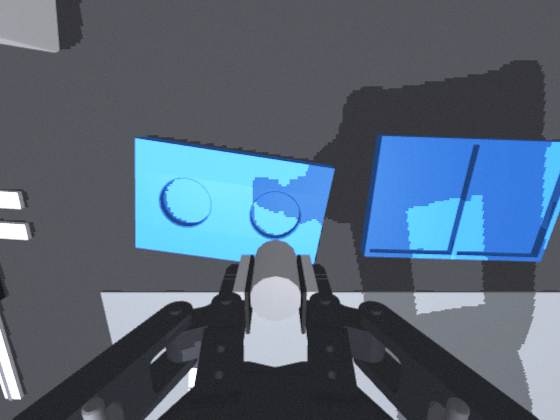

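```bash

python3 -m crank '{"slide":[[0.003,0,0.025],[0,0,0.022],[0,0,0.013],[0,0,0.006],[0,0,0],[0,0,0],[0,0,0]],"twist":[0,0,0,0,0,0,0]}'
python3 - <<'E'
from h import *
go(642.3,156.8,-17,0)
st=status.sense(); s=viewer.snapshot("wrist"); save("wR",s)
E
```

```text
time: 28.0
tool_pos: [645.1, 157.0, -7.1]
tcp_rot: [-180.0, -0.1, 0.0]
ft_force: [-0.1, -0.0, -1.4]
finger_gap: 23.2
at [645.1 157.   -7.1] [-1.8e+02 -1.0e-01  0.0e+00] gap 23.2 t 28.0
slide mm (tool) [-2.8  0.2  9.8] rows>= 1 then twist rad 0.001
```

View pics/wR.png

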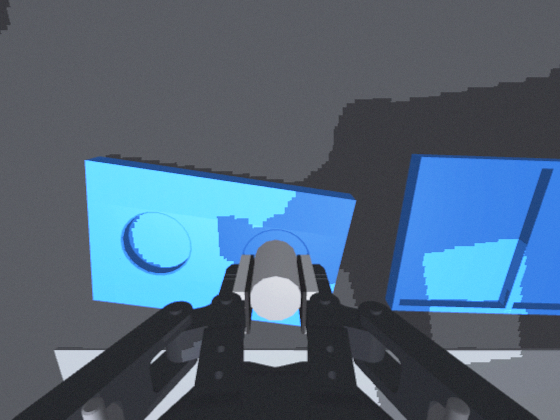

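```bash

python3 -m crank '{"slide":[[-0.0025,0,0],[0,0,0.004],[0,0,0.004],[0,0,0],[0,0,0]],"twist":[0,0,0,0,0]}'

```

```text
time: 28.55
tool_pos: [641.1, 156.8, -17.2]
tcp_rot: [180.0, 0.0, 0.0]
ft_force: [0.0, -0.5, -1.1]
finger_gap: 23.3
```

```bash

python3 -m crank '{"slide":[[0,0,0.001],[0,0,0],[0,0,0]],"twist":[0,0,0]}'

```

```text
time: 28.85
tool_pos: [641.4, 156.8, -17.5]
tcp_rot: [180.0, 0.0, 0.0]
ft_force: [-3.4, -0.2, 4.0]
finger_gap: 23.6
```

On the floor. Release, lift, and go to charpy_2.

```bash

python3 -m crank '{"slide":[[0,0,0],[0,0,0],[0,0,0],[0,0,-0.015],[0,0,-0.030],[0,0,-0.035],[0,0,-0.020],[0,0,0]],"twist":[0,0,0,0,0,0,0,0]}' 0.5
python3 -m crank '{"slide":[[0,0,0],[0,0,0]],"twist":[0,0]}'
python3 - <<'E'
from h import *
go(453.5,240.5,30,-7)
st=status.sense(); s=viewer.snapshot("wrist"); save("wS",s)
E
```

```text
time: 29.65
tool_pos: [645.0, 157.4, 88.6]
tcp_rot: [-179.9, -0.5, 0.0]
ft_force: [-0.0, -0.6, 2.1]
finger_gap: 42.7
time: 29.85
tool_pos: [640.4, 156.6, 80.9]
tcp_rot: [180.0, 0.1, 0.0]
ft_force: [-0.3, 0.8, -1.4]
finger_gap: 42.6
at [640.4 156.6  80.9] [1.8e+02 1.0e-01 0.0e+00] gap 42.6 t 29.85
slide mm (tool) [-186.8  -84.    51.2] rows>= 5 then twist rad 0.123
```

View pics/wS.png

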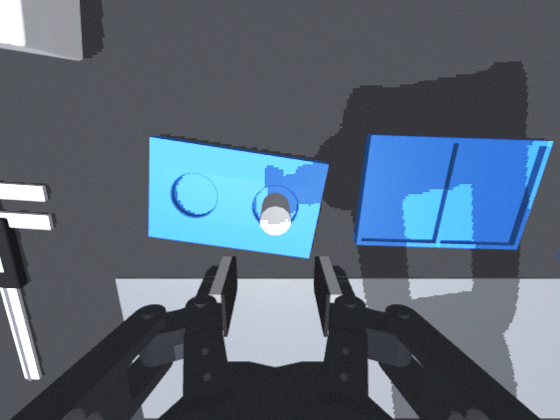

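The cylinder stands in the right-hand well, at (275,215). Moving to charpy_2.

```bash

python3 -m crank '{"slide":[[-0.0374,-0.0168,0.005],[-0.0374,-0.0168,0.010],[-0.0374,-0.0168,0.012],[-0.0374,-0.0168,0.012],[-0.0374,-0.0168,0.012],[0,0,0],[0,0,0],[0,0,0]],"twist":[0,0,0,0,0,0.123,0,0]}'
python3 - <<'E'
from h import *
go(453.5,240.5,-32,-7)
st=status.sense(); s=viewer.snapshot("wrist"); save("wT",s)
print(px(s,[453.5,240.5,12],st))
E
```

```text
time: 30.7
tool_pos: [454.6, 240.6, 31.0]
tcp_rot: [180.0, 0.0, -6.8]
ft_force: [0.1, 0.1, -0.2]
finger_gap: 42.8
at [454.6 240.6  31. ] [180.    0.   -6.8] gap 42.8 t 30.7
slide mm (tool) [-1.   0.2 63. ] rows>= 2 then twist rad 0.003
[[275.54853522 231.90924905]]
```

View pics/wT.png

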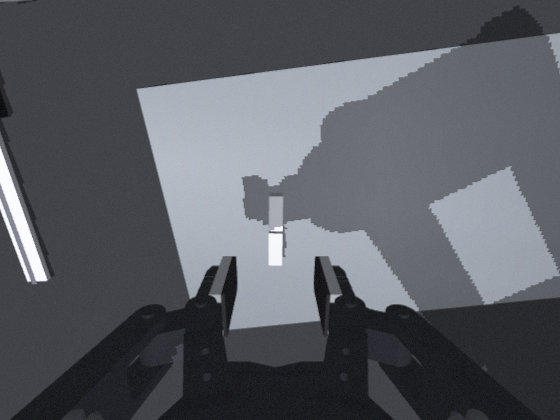

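```bash

python3 -m crank '{"slide":[[-0.001,0,0.028],[0,0,0.020],[0,0,0.010],[0,0,0.003],[0,0,0],[0,0,0]],"twist":[0,0,0,0,0,0]}'

```

```text
time: 31.35
tool_pos: [454.5, 241.1, -28.7]
tcp_rot: [-180.0, -0.1, -7.0]
ft_force: [0.6, -0.1, 0.1]
finger_gap: 43.0
```

```bash

python3 -m crank '{"slide":[[0,0,0.002],[0,0,0.001],[0,0,0]],"twist":[0,0,0]}'
python3 -m crank '{"slide":[[0,0,0],[0,0,0],[0,0,0],[0,0,0],[0,0,0]],"twist":[0,0,0,0,0]}' 1 50
python3 -m crank '{"slide":[[0,0,-0.020],[0,0,-0.030],[0,0,-0.030],[0,0,0],[0,0,0]],"twist":[0,0,0,0,0]}'
python3 - <<'E'
from h import *
t=np.radians(-1.9); c=np.array([652.7,3.6]); 
for y in(37,-37): print(c+y*np.array([-np.sin(t),np.cos(t)]))
go(653.9,40.6,40,-1.9)
st=status.sense(); s=viewer.snapshot("wrist"); save("wU",s)
E
```

```text
time: 31.65
tool_pos: [453.5, 240.9, -32.6]
tcp_rot: [-180.0, -0.0, -7.0]
ft_force: [0.5, -0.2, -0.8]
finger_gap: 42.9
time: 32.15
tool_pos: [453.6, 240.9, -32.6]
tcp_rot: [-180.0, -0.0, -7.0]
ft_force: [0.2, -0.3, 3.3]
finger_gap: 8.2
time: 32.65
tool_pos: [453.9, 241.0, 47.7]
tcp_rot: [-180.0, -0.1, -7.0]
ft_force: [-0.1, 0.3, -0.2]
finger_gap: 8.4
[653.9267416   40.57965799]
[651.4732584  -33.37965799]
at [453.9 241.   47.7] [-1.8e+02 -1.0e-01 -7.0e+00] gap 8.4 t 32.65
slide mm (tool) [222.9 174.5   7.9] rows>= 6 then twist rad -0.089
```

View pics/wU.png

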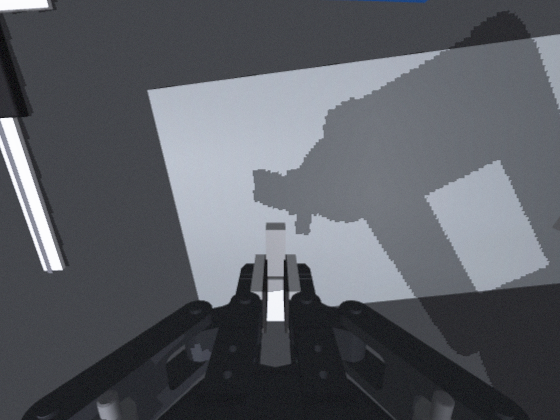

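Charpy_2 is held. To the left bay.

```bash

python3 -m crank '{"slide":[[0.0372,0.0291,0],[0.0372,0.0291,0],[0.0372,0.0291,0],[0.0372,0.0291,0],[0.0372,0.0291,0],[0.0372,0.0291,0],[0,0,0],[0,0,0]],"twist":[0,0,0,0,0,0,-0.089,0]}'
python3 -m crank '{"slide":[[0,0,0.025],[0,0,0.020],[0,0,0],[0,0,0]],"twist":[0,0,0,0]}'
python3 - <<'E'
from h import *
go(653.9,40.6,-29.6,-1.9)
st=status.sense(); s=viewer.snapshot("wrist"); save("wV",s)
E
```

```text
time: 33.5
tool_pos: [652.4, 38.9, 44.1]
tcp_rot: [-180.0, 0.3, -2.0]
ft_force: [-0.3, 0.4, -1.3]
finger_gap: 8.0
time: 33.9
tool_pos: [652.0, 41.1, 1.2]
tcp_rot: [-180.0, 0.2, -1.9]
ft_force: [0.3, 0.7, -0.0]
finger_gap: 8.2
at [652.   41.1   1.2] [-180.     0.2   -1.9] gap 8.2 t 33.9
slide mm (tool) [ 2.   0.4 30.8] rows>= 1 then twist rad -0.001
```

View pics/wV.png

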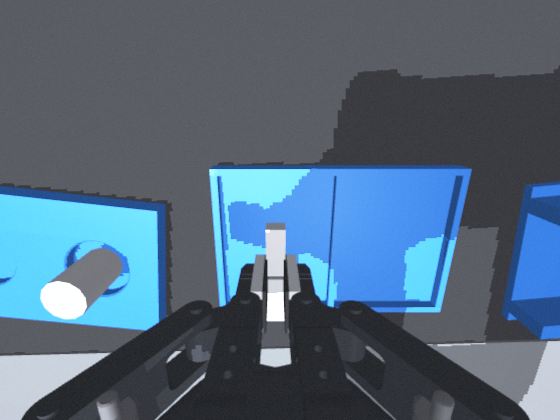

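```bash

python3 -m crank '{"slide":[[0,0,0.014],[0,0,0.010],[0,0,0.003],[0,0,0],[0,0,0]],"twist":[0,0,0,0,0]}'

```

```text
time: 34.45
tool_pos: [653.6, 40.2, -24.8]
tcp_rot: [-180.0, 0.0, -1.9]
ft_force: [0.4, 0.3, -0.8]
finger_gap: 8.3
```

```bash

python3 -m crank '{"slide":[[0,0,0.002],[0,0,0.001],[0,0,0],[0,0,0]],"twist":[0,0,0,0]}'

```

```text
time: 34.85
tool_pos: [653.7, 40.3, -27.7]
tcp_rot: [-180.0, -0.0, -1.9]
ft_force: [0.2, -0.7, 0.6]
finger_gap: 8.5
```

```bash

python3 -m crank '{"slide":[[0,0,0.001],[0,0,0],[0,0,0]],"twist":[0,0,0]}'

```

```text
time: 35.15
tool_pos: [653.5, 40.3, -28.9]
tcp_rot: [-180.0, 0.0, -1.9]
ft_force: [-0.3, 0.3, 0.3]
finger_gap: 7.7
```

```bash

python3 -m crank '{"slide":[[0,0,0],[0,0,0],[0,0,0],[0,0,-0.015],[0,0,-0.035],[0,0,-0.035],[0,0,-0.025],[0,0,0]],"twist":[0,0,0,0,0,0,0,0]}' 0.7
python3 -m crank '{"slide":[[0,0,0],[0,0,0]],"twist":[0,0]}' 0.5
python3 - <<'E'
from h import *
go(440.5,-2.6,30,-26.7)
st=status.sense(); s=viewer.snapshot("wrist"); save("wW",s)
E
```

```text
time: 35.95
tool_pos: [657.6, 40.2, 88.5]
tcp_rot: [-180.0, -0.6, -1.9]
ft_force: [1.0, 0.3, 1.1]
finger_gap: 25.6
time: 36.15
tool_pos: [652.7, 40.3, 80.3]
tcp_rot: [180.0, 0.1, -1.9]
ft_force: [-0.6, -1.2, -0.8]
finger_gap: 42.9
at [652.7  40.3  80.3] [ 1.8e+02  1.0e-01 -1.9e+00] gap 42.9 t 36.15
slide mm (tool) [-210.6   50.    50.7] rows>= 5 then twist rad 0.433
```

View pics/wW.png

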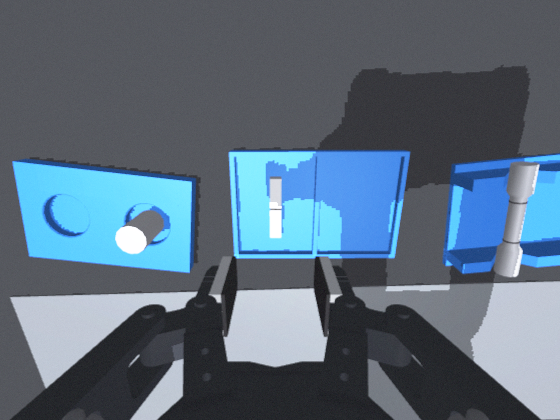

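Charpy_2 lies flat in the left bay, at (275,207). Next is charpy_1.

```bash

python3 -m crank '{"slide":[[-0.0422,0.010,0.005],[-0.0422,0.010,0.010],[-0.0422,0.010,0.012],[-0.0422,0.010,0.012],[-0.0422,0.010,0.012],[0,0,0],[0,0,0],[0,0,0]],"twist":[0,0,0,0,0,0.1443,0.1443,0.1443]}'
python3 -m crank '{"slide":[[0,0,0],[0,0,0]],"twist":[0,0]}'
python3 - <<'E'
from h import *
go(440.5,-2.6,-32.5,-26.7)
st=status.sense(); s=viewer.snapshot("wrist"); save("wX",s)
print(px(s,[440.5,-2.6,12],st))
E
```

```text
time: 37.0
tool_pos: [439.4, -2.6, 28.9]
tcp_rot: [180.0, 0.1, -27.1]
ft_force: [0.5, 0.2, 0.3]
finger_gap: 42.9
time: 37.2
tool_pos: [440.3, -2.5, 29.5]
tcp_rot: [180.0, 0.1, -26.5]
ft_force: [-0.8, 0.6, -0.7]
finger_gap: 42.9
at [440.3  -2.5  29.5] [ 1.80e+02  1.00e-01 -2.65e+01] gap 42.9 t 37.2
slide mm (tool) [ 0.3 -0.1 62. ] rows>= 2 then twist rad 0.004
[[275.15094032 231.07392368]]
```

View pics/wX.png

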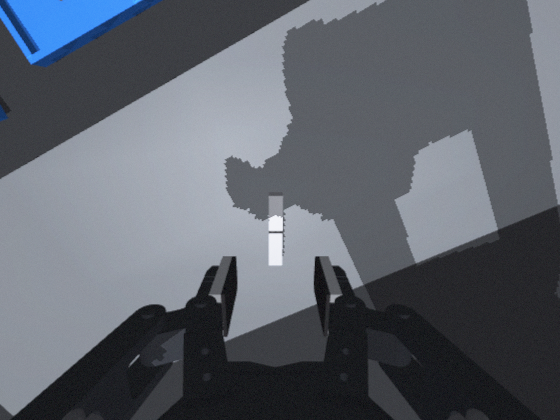

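The bar is centred at (276,231), as predicted.

```bash

python3 -m crank '{"slide":[[0,0,0.028],[0,0,0.020],[0,0,0.010],[0,0,0.002],[0,0,0],[0,0,0],[0,0,0]],"twist":[0,0,0,0,0,0,0]}'

```

```text
time: 37.95
tool_pos: [442.1, -2.7, -28.8]
tcp_rot: [-180.0, -0.1, -26.7]
ft_force: [1.5, 0.8, -0.3]
finger_gap: 42.7
```

```bash

python3 -m crank '{"slide":[[-0.001,0,0.002],[0,0,0.001],[0,0,0]],"twist":[0,0,0]}'
python3 -m crank '{"slide":[[0,0,0],[0,0,0],[0,0,0],[0,0,0],[0,0,0]],"twist":[0,0,0,0,0]}' 1 50
python3 -m crank '{"slide":[[0,0,-0.020],[0,0,-0.030],[0,0,-0.030],[0,0,0],[0,0,0]],"twist":[0,0,0,0,0]}'
python3 - <<'E'
from h import *
go(651.5,-33.4,47,-1.9)
st=status.sense(); s=viewer.snapshot("wrist"); save("wY",s)
E
```

```text
time: 38.25
tool_pos: [440.0, -2.1, -32.9]
tcp_rot: [180.0, 0.0, -26.7]
ft_force: [0.9, 0.2, 0.5]
finger_gap: 42.9
time: 38.75
tool_pos: [440.4, -2.2, -32.6]
tcp_rot: [-180.0, -0.0, -26.7]
ft_force: [-0.8, -0.5, 3.3]
finger_gap: 8.0
time: 39.25
tool_pos: [440.7, -2.3, 47.6]
tcp_rot: [-180.0, -0.1, -26.7]
ft_force: [-0.7, 1.0, -0.8]
finger_gap: 8.3
at [440.7  -2.3  47.6] [-1.80e+02 -1.00e-01 -2.67e+01] gap 8.3 t 39.25
slide mm (tool) [202.3 -67.    1. ] rows>= 5 then twist rad -0.433
```

View pics/wY.png

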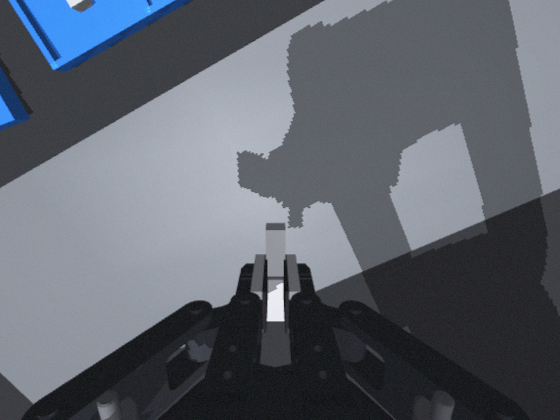

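```bash

python3 -m crank '{"slide":[[0.0405,-0.0134,0],[0.0405,-0.0134,0],[0.0405,-0.0134,0],[0.0405,-0.0134,0],[0.0405,-0.0134,0],[0,0,0],[0,0,0],[0,0,0]],"twist":[0,0,0,0,0,-0.1443,-0.1443,-0.1443]}'
python3 -m crank '{"slide":[[0,0,0.025],[0,0,0.020],[0,0,0],[0,0,0]],"twist":[0,0,0,0]}'
python3 - <<'E'
from h import *
go(651.5,-33.4,-29.6,-1.9)
st=status.sense(); s=viewer.snapshot("wrist"); save("wZ",s)
E
```

```text
time: 40.1
tool_pos: [649.5, -33.3, 43.6]
tcp_rot: [-180.0, 0.3, -1.6]
ft_force: [-0.5, 0.3, -0.4]
finger_gap: 8.2
time: 40.5
tool_pos: [649.4, -33.2, 0.3]
tcp_rot: [-180.0, 0.2, -1.9]
ft_force: [0.4, 0.1, -0.9]
finger_gap: 8.2
at [ 6.494e+02 -3.320e+01  3.000e-01] [-180.     0.2   -1.9] gap 8.2 t 40.5
slide mm (tool) [ 2.2  0.2 29.9] rows>= 1 then twist rad -0.0
```

View pics/wZ.png

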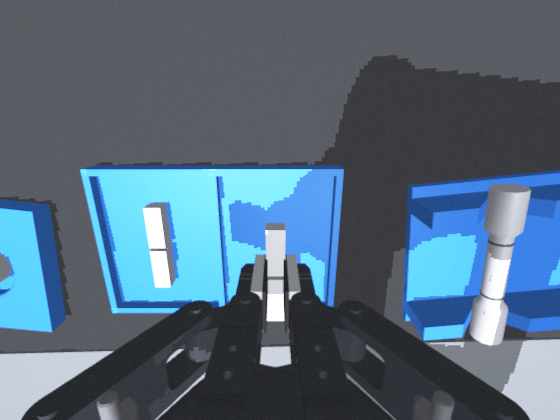

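```bash

python3 -m crank '{"slide":[[0,0,0.014],[0,0,0.010],[0,0,0.003],[0,0,0],[0,0,0.002],[0,0,0],[0,0,0]],"twist":[0,0,0,0,0,0,0]}'

```

```text
time: 41.25
tool_pos: [651.4, -33.4, -26.4]
tcp_rot: [180.0, -0.0, -1.9]
ft_force: [0.2, 0.4, -0.6]
finger_gap: 8.1
```

```bash

python3 -m crank '{"slide":[[0,0,0.0005],[0,0,0],[0,0,0]],"twist":[0,0,0]}'

```

```text
time: 41.55
tool_pos: [651.2, -33.4, -27.2]
tcp_rot: [180.0, -0.0, -1.9]
ft_force: [0.6, -0.7, -0.3]
finger_gap: 8.4
```

```bash

python3 -m crank '{"slide":[[0,0,0.0015],[0,0,0],[0,0,0]],"twist":[0,0,0]}'
python3 -m crank '{"slide":[[0,0,0],[0,0,0],[0,0,0],[0,0,-0.015],[0,0,-0.035],[0,0,-0.035],[0,0,-0.045],[0,0,-0.045]],"twist":[0,0,0,0,0,0,0,0]}' 0.7
python3 -m crank '{"slide":[[-0.045,0,-0.01],[-0.045,0,-0.01],[-0.03,0,0],[0,0,0],[0,0,0],[0,0,0]],"twist":[0,0,0,0,0,0]}'
python3 - <<'E'
from h import *
st=status.sense(); s=viewer.snapshot("wrist"); save("x1",s); print(st["tool_pos"],st["tcp_rot"])
np.savez("x1.npz",s=np.array([s],dtype=object),st=np.array([st],dtype=object))
save("x1s",viewer.snapshot("side")); save("x1t",viewer.snapshot("top"))
E
```

```text
time: 41.85
tool_pos: [651.0, -33.4, -29.0]
tcp_rot: [-180.0, 0.0, -1.9]
ft_force: [-0.5, 0.3, -0.7]
finger_gap: 8.2
time: 42.65
tool_pos: [650.8, -33.3, 148.9]
tcp_rot: [180.0, -0.0, -1.9]
ft_force: [-0.0, -0.8, 0.3]
finger_gap: 25.9
time: 43.25
tool_pos: [532.2, -29.5, 167.2]
tcp_rot: [180.0, -0.1, -1.9]
ft_force: [-0.4, 0.4, 0.2]
finger_gap: 25.5
[532.15876245 -29.48044448 167.24135276] [ 1.79992242e+02 -1.02622607e-01 -1.92170664e+00]
```

View pics/x1.png

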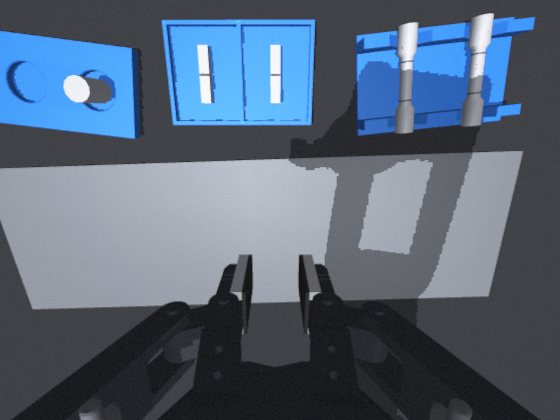

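View pics/x1s.png

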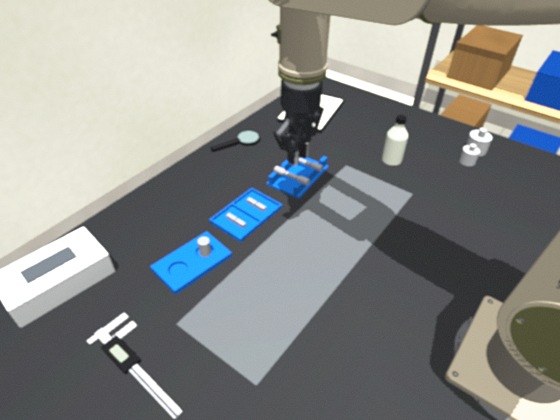

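The wrist view shows every specimen in its rack: bars at columns 405 and 476, notched bars at (205,74) and (276,74), cylinder top at (78,89). Checking the positions in numbers.

```bash
python3 - <<'E'
from h import *
d=np.load("x1.npz",allow_pickle=True); s=d["s"][0]; st=d["st"][0]
def rel(P,c,a):
    a=np.radians(a); return ((P[:,:2]-c)@np.array([[np.cos(a),-np.sin(a)],[np.sin(a),np.cos(a)]])).round(1)
V=([641.5,-200.1],3.9);T=([652.7,3.6],-1.9);W=([647.4,192.4],-8.6)
for n,e in(("barL",[(408.5,25),(404,132)]),("barR",[(482,17),(472,124)])):
    P=rel(pt(s,e,24.7,st),*V); print(n,P.tolist(),P.mean(0))
print("ch",rel(pt(s,[(205,74),(275.7,74)],15,st),*T).tolist())
print("cyl",rel(pt(s,[(76,89)],46,st),*W).tolist())
cv2.imwrite("pics/x1c.png",cv2.resize(s["img"][0:150,0:560,::-1][:, 340:540],None,fx=4,fy=4,interpolation=cv2.INTER_CUBIC))
cv2.imwrite("pics/x1d.png",cv2.resize(s["img"][40:140,40:140,::-1],None,fx=5,fy=5,interpolation=cv2.INTER_CUBIC))
E
```

```text
barL [[50.0, 34.3], [-49.8, 34.4]] [ 0.1  34.35]
barR [[49.6, -34.9], [-48.8, -36.9]] [  0.4 -35.9]
ch [[-0.0, 35.7], [0.0, -37.6]]
cyl [[-0.8, -36.0]]
```

View pics/x1c.png

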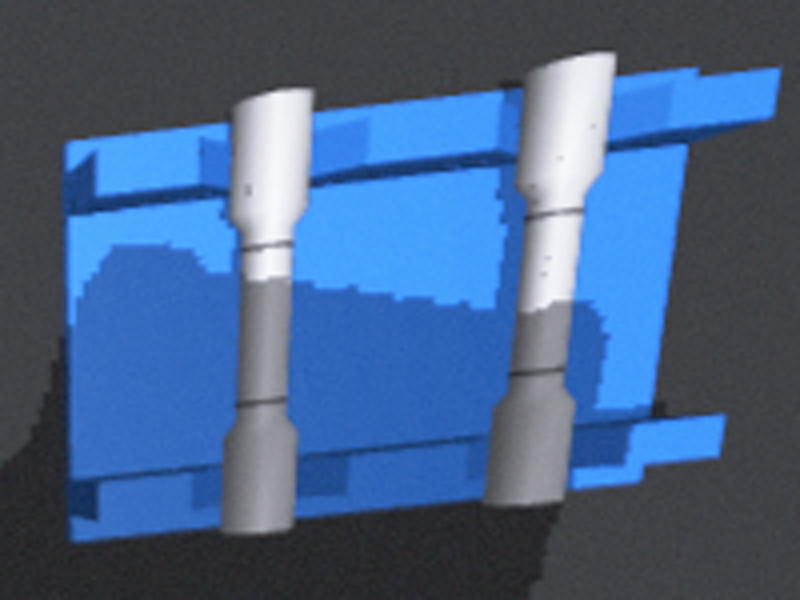

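View pics/x1d.png

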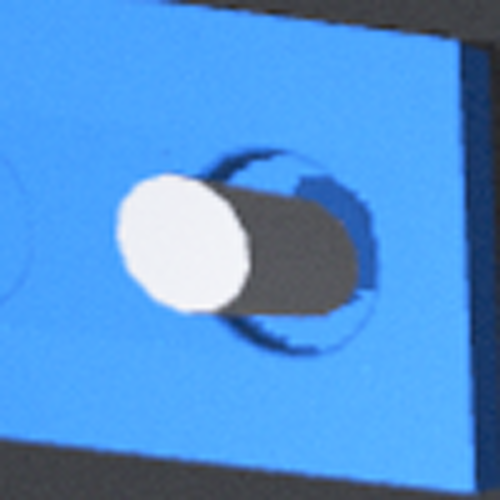

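Everything is within tolerance: both bars are seated, and the cylinder is upright in its well. Handing in.

```bash
python3 -c "
from bench import hand_in; print(hand_in())"
```

```text
the job is handed in; nothing more can be done
None
```

All five specimens are in their racks and the job is handed in, with the last clock reading at 43 s of the 128 s allowed. The hand-in gives no verdict.

**What went wrong and how I fixed it:** My first grasp closed on air because the finger tips end about 35 mm behind the reported TCP. I touched the mat with the fingers shut to measure this, which read about 37 N at the wrist. I allowed for the 35 mm in every move after that, and no other grasp failed.

**Last checks, by camera:**

| Specimen | Position in its rack's frame (mm) | Rack and place |
|---|---|---|
| Tensile bar, first groove | x 0.1, y 34.4 | V groove at y = 35 |
| Tensile bar, second groove | x 0.4, y −35.9 | V groove at y = −35 |
| Notched bar, first bay | x 0.0, y 35.7 | Bay centred at y = 37 |
| Notched bar, second bay | x 0.0, y −37.6 | Bay centred at y = −37 |
| Compression cylinder | x −0.8, y −36.0 | Well at y = −36 |

- **Angles:** the two ends of the second bar differ by about 2 mm across, roughly 0.02 rad, which is within the 0.12 rad limit and about as fine as I can pick pixels.
- **Heights and uprightness:** I judged these by eye and by contact with the rack, not by measuring. The notched bars were released with no contact felt, so they may have dropped a millimetre or so, but they look flat.
- **Caliper and bottle:** both look unmoved in the last side view, but I didn't measure them. The gripper was clear of both at the end.

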